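# Clear the binding bench: nest the drilling jigs on their hook and shut the screws away

### The arm

A 6-joint arm with a two-finger parallel gripper is mounted at the origin on the work surface. World frame = base frame: x ahead of the robot, y to its left, z up, the work surface at z = 0. Lengths are in m, angles in rad, forces in N, time in s.
With the tool pointing down it reaches from about 0.25 to 0.775 m from the base axis. Payload 4 kg.
Tool frame: the origin (TCP) lies at the very end of the fingers, on their centre line; the grasp point (between the pads) lies 19 mm behind it; z points along the fingers, y is the line along which they close (so a half turn about z gives the same grasp; the last joint's range is limited). The gripper opens to 94 mm and grips with 3 to 60 N. Pads are 16 mm wide; open, the fingers measure 119 mm over their backs; the gripper's body (75 mm by 177 mm) begins 78 mm behind the grasp point.
Start: joints at [1.159, 0.087, 1.371, -0, 1.684, -0.103], TCP at [0.167, 0.524, 0.206] pointing down, gripper open.
Joint ranges: [-3.1, 3.1], [-0.76, 2.03], [0.27, 2.55], [-1.08, 4.22], [0.17, 2.65], [-2.57, 2.57]. Speed limits (rad/s): [2.79, 2.79, 3.14, 3.14, 3.14, 3.14].

### API

Orientations are given as a unit quaternion [w, x, y, z].
In Python, from plant import env gives the robot as it stands.
- The arm moves only by the tool send_rows, never from a script. Its arguments are lists of equal length, an entry for each row: "rotation": the turn, a rotation vector about the tool's x, y, z in degrees, a list of three; "dp": the shift along the tool's x, y, z in m, a list of three; "gripper": the opening in per cent of the stroke, from 0 (shut) to 100 (fully open). In form: {"rotation": [[rx, ry, rz], ...], "dp": [[dx, dy, dz], ...], "gripper": [gripper, ...]}. A call has 1 to 12 rows; each row shifts and turns the commanded pose from where the row before left it, along the tool's axes as they then stand; what a row does not reach is not made up. A row lasts 1/12 s, in which the tool goes at most 41.7 mm and 7.16 degrees, less where a joint would pass 70% of its speed; a pose out of reach is approached as far as the arm can. A call with a gripper value outside its range is refused whole. The fingers move at their own pace and stop on an object; the grip force is fixed at half the most. Time passes only in rows, so rows that do not move let the fingers close. It gives the time, the measured TCP pose, the force, the opening and the grip force at its end, in the units of the state.
- env.read_state(): the state, without advancing time (a new reading comes with each control period).
- env.grab_frame(name): name is "side" or "top"; returns a dict with "frame" (400x640x3 uint8, red, green, blue), "camera_matrix" (3x3 intrinsics, pixels), "rvec" (rotation vector, rad) and "tvec" (3), from world to camera coordinates, as OpenCV has them. Camera axes: x right, y down, z forward; pixel columns grow to the right and rows downward; lengths in m; the calibration is good to about 2 mm. A picture is of the moment at which its call begins. There is no depth.
- env.hand_in(): hands the job in; it is judged then, once.
The state is a dict: "clock": time; "qpos": joint angles; "qvel": joint speeds; "tau": joint torques, N m; "eef_pos": TCP position; "orientation": TCP orientation; "wrist_force": force on the tool from outside, world axes, zero at the start; "wrist_torque": the same for the moment, N m; "width": opening from 0.0 (shut) to 1.0 (fully open); "finger_force": force on a finger pad.
Only numpy, scipy, OpenCV 4.12 (cv2) and the standard library are available. Lean on these libraries where they do the work, as an engineer would, in place of code of your own. Each camera call takes 0.05 s, during which the arm holds its last target. There are 200 camera calls.

### The job

Tidy the ski-mounting bench: hang every drilling jig from the rack on the yellow hook by the hole under its tab, one after another from the largest to the smallest, each pushed back so that the first lies against the hook's back plate and each next one against the jig before it. Lay all the boxes of screws in the open drawer and shut the drawer fully. Leave everything else where it is.

Things in the scene. Friction and masses are not known exactly. Their poses are not given: they have to be found in the camera images.
- jig_a: largest drilling jig: flat upright aluminium plate 112 wide (y), 8 thick (x), 150 tall (z) mm, same front and back, 0.32 kg. On top a blue grip tab 40 wide, 8 thick, 44 high; right under the tab the hook hole, 28 wide, 30 high, flat top edge at z = 150. Origin: centre of the underside. Starts standing in a rack slot; may be absent (None)
- jig_b: second largest drilling jig: flat upright aluminium plate 98 wide (y), 8 thick (x), 130 tall (z) mm, same front and back, 0.26 kg. On top a red grip tab 40 wide, 8 thick, 44 high; right under the tab the hook hole, 28 wide, 30 high, flat top edge at z = 130. Origin: centre of the underside. Starts standing in a rack slot; may be absent (None)
- jig_c: third largest drilling jig: flat upright aluminium plate 84 wide (y), 8 thick (x), 110 tall (z) mm, same front and back, 0.21 kg. On top an orange grip tab 40 wide, 8 thick, 44 high; right under the tab the hook hole, 28 wide, 30 high, flat top edge at z = 110. Origin: centre of the underside. Starts standing in a rack slot; may be absent (None)
- jig_d: smallest drilling jig: flat upright aluminium plate 70 wide (y), 8 thick (x), 90 tall (z) mm, same front and back, 0.16 kg. On top a black grip tab 40 wide, 8 thick, 44 high; right under the tab the hook hole, 28 wide, 30 high, flat top edge at z = 90. Origin: centre of the underside. Starts standing in a rack slot; may be absent (None)
- jig_a_eye (a point): centre of the top edge of jig_a's hook hole, at mid thickness, 150 mm above its underside; axes as the jig's. It lies on the prong's top when the jig hangs
- jig_b_eye (a point): centre of the top edge of jig_b's hook hole, at mid thickness, 130 mm above its underside; axes as the jig's. It lies on the prong's top when the jig hangs
- jig_c_eye (a point): centre of the top edge of jig_c's hook hole, at mid thickness, 110 mm above its underside; axes as the jig's. It lies on the prong's top when the jig hangs
- jig_d_eye (a point): centre of the top edge of jig_d's hook hole, at mid thickness, 90 mm above its underside; axes as the jig's. It lies on the prong's top when the jig hangs
- rack: fixed wooden rack, 206 x 130 mm, 48 high; four slots along its y, 10.5 mm wide, 40 deep (floor 8 mm above the bench), at x = -67.5, -22.5, 22.5, 67.5 mm. Jigs stand in them tab up, plate along the slot, leaning up to 0.06 rad, and are drawn straight up. Origin: centre of the underside
- hook: fixed hook stand: dark base plate 120 mm square, 12 high, centred at x = -20 mm; dark post 20 mm square, 212 high, at the origin (on the bench); a grey back plate on the post, its face at x = -16 mm, 50 wide, from 160 to 220 mm height; the yellow prong sticks out of that face towards -x. Nothing on it stands higher than 220 mm
- hook_root (a point): root of the yellow prong: middle of its flat top face, 200 mm above the bench, where it meets the back plate's face. +x points into the back plate. The prong runs level 80 mm from here towards -x, 14 mm wide, 6 thick; over its last 6 mm a lip stands 8 mm above the top face
- unit_drawer0 (a joint): opening of the drawer in m, 0 = shut, starts open by 0.12 to 0.145 (limit 0.165). Slides freely, about 1 N of friction, stays where it is left
- unit_drawer0_handle (a point): middle of the drawer's bar handle: steel bar 11 mm thick, 120 long (y), 35 mm in front of the blue drawer front, 62 mm above the bench. +x points into the unit, the way the drawer shuts; moves with the drawer. The grey unit is fixed, 240 mm deep, 280 wide, 100 high
- drawer_floor (a point): centre of the drawer's inner floor, 22 mm above the bench, moves with the drawer; +x points into the unit. Inside 195 mm (x) by 238 (y); walls 6 thick, 56 high above the floor (blue front 66). With the drawer open by q, the part not under the unit's top spans x from -98 mm to q - 104 mm
- screws_red: red box of screws, 50 (x) x 36 (y) x 28 (z) mm, about 0.11 kg, rigid and closed, lying on the bench. Origin: centre of the underside. May be absent (then None)
- screws_yellow: yellow box of screws, 50 (x) x 36 (y) x 28 (z) mm, about 0.11 kg, rigid and closed, lying on the bench. Origin: centre of the underside. May be absent (then None)
- screws_green: green box of screws, 50 (x) x 36 (y) x 28 (z) mm, about 0.11 kg, rigid and closed, lying on the bench. Origin: centre of the underside. May be absent (then None)
- screwdriver: screwdriver with a red handle, lying on the bench; not part of the job, leave it where it is
- wrench: steel wrench, 160 mm long, lying on the bench; not part of the job, leave it where it is
- tape: blue ring-shaped roll of tape, 90 mm across, 25 mm high; not part of the job, leave it where it is
- wax: orange block of ski wax, 70 x 35 x 22 mm; not part of the job, leave it where it is
- spray: yellow spray can, 52 mm across, 170 mm high; not part of the job, leave it where it is
- glue: white glue bottle, 60 mm across, 150 mm high; not part of the job, leave it where it is
- pen_cup: black pen cup, 72 mm across, 95 mm high; not part of the job, leave it where it is
Things that resemble listed ones, but are neither listed nor needed, are in the scene too. What is shaped like the screws_green but blue is not meant.

How it is judged:
On the way, in this order (a step that is already met when the one before it is completed fails the run):
1. jig A hangs on the hook, let go (x of jig_a_eye in the frame of hook_root between -0.075 and 0 m and y of jig_a_eye in the frame of hook_root between -0.012 and 0.012 m and z of jig_a_eye in the frame of hook_root between -0.006 and 0.006 m and angle between jig_a's own z axis and vertical below 0.15 rad and contact force between the fingers and jig_a below 0.2 N), for 0.2 s.
2. jig B hangs on the hook, let go, after the larger ones (x of jig_b_eye in the frame of hook_root between -0.075 and 0 m and y of jig_b_eye in the frame of hook_root between -0.012 and 0.012 m and z of jig_b_eye in the frame of hook_root between -0.006 and 0.006 m and angle between jig_b's own z axis and vertical below 0.15 rad and contact force between the fingers and jig_b below 0.2 N), for 0.2 s.
3. jig C hangs on the hook, let go, after the larger ones (x of jig_c_eye in the frame of hook_root between -0.075 and 0 m and y of jig_c_eye in the frame of hook_root between -0.012 and 0.012 m and z of jig_c_eye in the frame of hook_root between -0.006 and 0.006 m and angle between jig_c's own z axis and vertical below 0.15 rad and contact force between the fingers and jig_c below 0.2 N), for 0.2 s.
4. jig D hangs on the hook, let go, after the larger ones (x of jig_d_eye in the frame of hook_root between -0.075 and 0 m and y of jig_d_eye in the frame of hook_root between -0.012 and 0.012 m and z of jig_d_eye in the frame of hook_root between -0.006 and 0.006 m and angle between jig_d's own z axis and vertical below 0.15 rad and contact force between the fingers and jig_d below 0.2 N), for 0.2 s.
At the end, for the whole second after the job is handed in: Every jig hangs still on the prong by its hole (top edge within 6 mm in height, 12 mm sideways, 0.15 rad of upright), largest within 12.5 mm of the back plate, each next within 15.5 mm of the one before (at mid thickness). Every screw box is in the drawer, which is open under 6 mm (x of jig_a_eye in the frame of hook_root between -0.075 and 0 m and y of jig_a_eye in the frame of hook_root between -0.012 and 0.012 m and z of jig_a_eye in the frame of hook_root between -0.006 and 0.006 m and angle between each of jig_a, jig_b, jig_c, jig_d's own z axis and vertical below 0.15 rad and linear speed of each of jig_a, jig_b, jig_c, jig_d below 0.03 m/s and x of jig_a_eye in the frame of hook_root above -0.0125 m and x of jig_b_eye in the frame of hook_root between -0.075 and 0 m and y of jig_b_eye in the frame of hook_root between -0.012 and 0.012 m and z of jig_b_eye in the frame of hook_root between -0.006 and 0.006 m and (x of jig_b_eye in the frame of hook_root above -0.0125 m or distance between jig_b_eye and jig_a_eye below 0.0155 m) and x of jig_c_eye in the frame of hook_root between -0.075 and 0 m and y of jig_c_eye in the frame of hook_root between -0.012 and 0.012 m and z of jig_c_eye in the frame of hook_root between -0.006 and 0.006 m and (x of jig_c_eye in the frame of hook_root above -0.0125 m or distance between jig_c_eye and jig_a_eye below 0.0155 m or distance between jig_c_eye and jig_b_eye below 0.0155 m) and x of jig_d_eye in the frame of hook_root between -0.075 and 0 m and y of jig_d_eye in the frame of hook_root between -0.012 and 0.012 m and z of jig_d_eye in the frame of hook_root between -0.006 and 0.006 m and (x of jig_d_eye in the frame of hook_root above -0.0125 m or distance between jig_d_eye and jig_a_eye below 0.0155 m or distance between jig_d_eye and jig_b_eye below 0.0155 m or distance between jig_d_eye and jig_c_eye below 0.0155 m) and x of screws_red in the frame of drawer_floor between -0.098 and 0.098 m and y of screws_red in the frame of drawer_floor between -0.119 and 0.119 m and z of screws_red in the frame of drawer_floor between -0.006 and 0.045 m and x of screws_yellow in the frame of drawer_floor between -0.098 and 0.098 m and y of screws_yellow in the frame of drawer_floor between -0.119 and 0.119 m and z of screws_yellow in the frame of drawer_floor between -0.006 and 0.045 m and x of screws_green in the frame of drawer_floor between -0.098 and 0.098 m and y of screws_green in the frame of drawer_floor between -0.119 and 0.119 m and z of screws_green in the frame of drawer_floor between -0.006 and 0.045 m and value of joint unit_drawer0 below 0.006 m); the robot touches nothing.
It fails at once if something that is not part of the job (screwdriver, wrench, tape, wax, spray, glue, pen cup) is moved by more than 5 cm (distance of any of screwdriver, wrench, tape, wax, spray, glue, pen_cup from where it was at the start of the episode above 0.05 m).
Of jig_a, jig_b, jig_c, jig_d only 3 to 4 are there at a start; the rules pass over those that are not, and their reading is None.
Of screws_red, screws_yellow, screws_green only 2 to 3 are there at a start; the rules pass over those that are not, and their reading is None.
At some moment in a run one of screws_red, screws_yellow, screws_green may be knocked a few centimetres aside while the robot is not near it.
It also fails if it takes over 210 s, if anything falls off the work surface, if the arm or the gripper's body presses on something with over 40 N, if the wrist force passes 120 N, or if a joint passes its speed limit or range.

## Working session

There is one attempt and no reset: what is moved stays moved. The work goes in short steps, Python scripts to look and compute and a tool call to move; the robot and the scene stay as the last step left them, time stands still between calls to the robot, and variables do not carry over. Pictures are saved under pics/ and viewed, at most 14 in all, crops included, and the job is handed in when it is done.

Besides the shell and the picture viewer there is one more tool, called as a command line: name --argument value ..., lists and objects as JSON in quotes. send_rows: Moves the arm, as the interface text tells. Its arguments: {"type":"object","properties":{"rotation":{"type":"array"},"dp":{"type":"array"},"gripper":{"type":"array"}},"required":["rotation","dp","gripper"]}

```bash
ls; mkdir -p pics; cat > h.py <<'E'
import cv2, numpy as np, json
from plant import env
def grab(n,save=None):
    f=env.grab_frame(n); 
    if save: cv2.imwrite('pics/'+save+'.png',cv2.cvtColor(f['frame'],cv2.COLOR_RGB2BGR))
    return f
def cam(f):
    R=cv2.Rodrigues(np.array(f['rvec'],float))[0]; t=np.array(f['tvec'],float).ravel(); K=np.array(f['camera_matrix'],float)
    return K,R,t
def ray(f,u,v):
    K,R,t=cam(f); d=R.T@np.linalg.inv(K)@np.array([u,v,1.]); return -R.T@t,d
def onz(f,u,v,z):
    o,d=ray(f,u,v); return o+d*(z-o[2])/d[2]
def proj(f,P):
    K,R,t=cam(f); return cv2.projectPoints(np.array(P,float).reshape(-1,3),np.array(f['rvec'],float),t,K,None)[0].reshape(-1,2)
def tri(f1,p1,f2,p2):
    o1,d1=ray(f1,*p1);o2,d2=ray(f2,*p2)
    A=np.stack([d1,-d2],1); s=np.linalg.lstsq(A,o2-o1,rcond=None)[0]
    a=o1+s[0]*d1;b=o2+s[1]*d2; return (a+b)/2,np.linalg.norm(a-b)
E
python3 - <<'E'
from h import *
for n in('side','top'):
    f=grab(n,n+'0'); K,R,t=cam(f); print(n,K.tolist(),(-R.T@t).round(3),R.round(3).tolist())
print(env.read_state())
E
```

```text
pics
side [[371.92047426579427, 0.0, 324.22935269400676], [0.0, 371.92047426579427, 195.79761264396808], [0.0, 0.0, 1.0]] [ 0.435 -0.801  0.586] [[0.992, -0.13, -0.004], [-0.066, -0.479, -0.875], [0.112, 0.868, -0.484]]
top [[361.39862882188015, 0.0, 320.4763647279459], [0.0, 361.39862882188015, 202.54989751655273], [0.0, 0.0, 1.0]] [ 0.482 -0.008  1.07 ] [[-0.028, -1.0, 0.013], [-0.995, 0.026, -0.098], [0.097, -0.015, -0.995]]
{'clock': 0.1, 'qpos': array([ 1.15893738e+00,  8.78650735e-02,  1.37206135e+00, -3.05056403e-05,
        1.68363176e+00, -1.03120254e-01]), 'qvel': array([-0.00120612, -0.00096645, -0.00366063,  0.00031378, -0.00030515,
       -0.00031106]), 'tau': array([ 1.93148408e-03, -3.41254449e+01, -3.03300011e+01,  7.18595157e-02,
        3.04271781e-02, -1.10288179e-04]), 'eef_pos': array([0.16694792, 0.5235317 , 0.20445119]), 'orientation': array([-2.35607447e-04,  1.53758582e-01,  9.88107956e-01, -9.54227257e-04]), 'wrist_force': array([0.61568184, 0.43763483, 0.00267162]), 'wrist_torque': array([-0.02235024, -0.00824444,  0.05727162]), 'finger_force': 0.0, 'width': 1.0026356037821516}
```

View pics/top0.png

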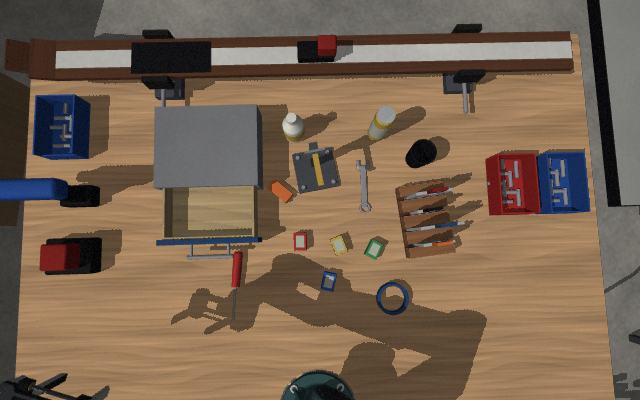

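View pics/side0.png

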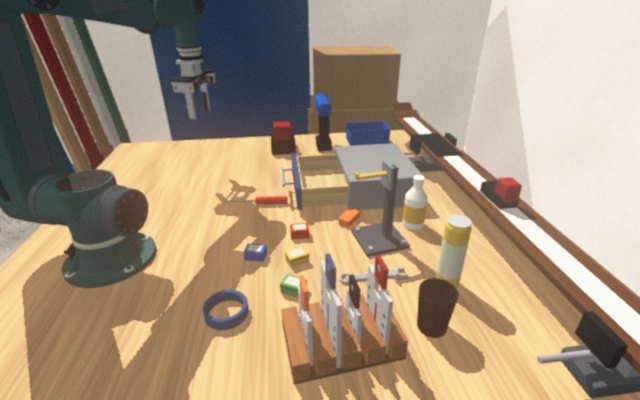

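Top: drawer open lower-left (157–260, 185–240), hook prong yellow ~(317,170), screw boxes red (300,241), yellow (338,244) and green (374,248), blue decoy (329,281), rack at (425,220). Side: slots left to right hold orange C, blue A, black D and red B, so all four jigs are present.

```bash
python3 - <<'E'
import cv2
a=cv2.imread('pics/top0.png')[135:265,280:470]; cv2.imwrite('pics/top0c.png',cv2.resize(a,None,fx=4.2,fy=4.2,interpolation=cv2.INTER_CUBIC))
a=cv2.imread('pics/side0.png')[160:380,270:420]; 
cv2.imwrite('pics/side0c.png',cv2.resize(a,None,fx=2.7,fy=2.7,interpolation=cv2.INTER_CUBIC))
E
```

```text
(no output)
```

View pics/top0c.png

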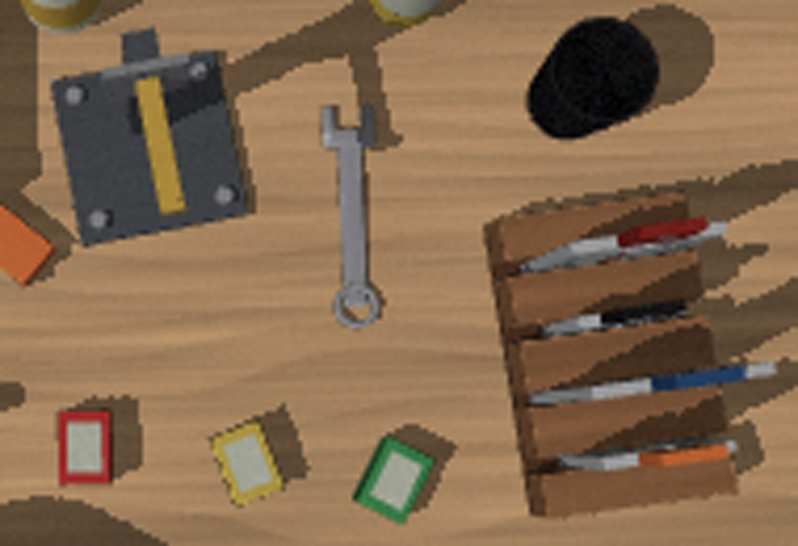

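View pics/side0c.png

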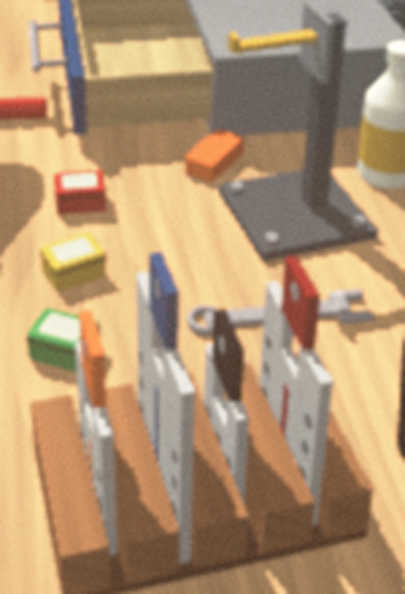

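Rack tabs and prong are clearly separable by colour; measuring now.

```bash
cat >> h.py <<'E'
HSV={'yellow':((18,90,110),(32,255,255)),'red':((0,150,60),(6,255,255)),'orange':((7,170,120),(16,255,255)),'blue':((100,120,50),(118,255,255)),'green':((50,100,50),(80,255,255))}
def blob(f,col,roi):
    u0,u1,v0,v1=roi; im=cv2.cvtColor(f['frame'],cv2.COLOR_RGB2HSV)[v0:v1,u0:u1]
    if col=='black': m=cv2.inRange(im,(0,0,0),(180,255,45))
    else:
        m=cv2.inRange(im,*HSV[col])
        if col=='red': m|=cv2.inRange(im,(172,120,60),(180,255,255))
    n,l,s,c=cv2.connectedComponentsWithStats(m)
    if n<2: return None
    k=1+np.argmax(s[1:,4]); pts=np.argwhere(l==k)[:,::-1].astype(np.float32)+[u0,v0]
    return pts.astype(np.float32)
def rect(p): 
    (c,s,a)=cv2.minAreaRect(p); return np.array(c),cv2.boxPoints((c,s,a))
def topbox(f,col,roi,z=.028):
    c,b=rect(blob(f,col,roi)); w=np.array([onz(f,*q,z)[:2] for q in b]); e0=w[1]-w[0];e1=w[2]-w[1]
    L=e0 if np.linalg.norm(e0)>np.linalg.norm(e1) else e1
    return w.mean(0).round(4),np.linalg.norm(e0).round(3),np.linalg.norm(e1).round(3),'long yaw deg',np.degrees(np.arctan2(L[1],L[0])).round(1)
E
python3 - <<'E'
from h import *
t=grab('top');s=grab('side')
print('prong',topbox(t,'yellow',(300,335,148,190),.2))
for c,r in (('red',(288,312,228,255)),('yellow',(326,350,230,258)),('green',(360,386,234,262))): print(c,topbox(t,c,r))
T={'A':('blue',(425,470,215,232),(318,342,250,300)),'B':('red',(420,460,180,200),(372,392,253,295)),'C':('orange',(425,460,236,252),(295,312,270,315)),'D':('black',(415,450,203,216),(342,362,272,312))}
for k,(c,r1,r2) in T.items():
    a=blob(t,c,r1);b=blob(s,c,r2)
    print(k,len(a),len(b),tri(t,a.mean(0),s,b.mean(0)), rect(a)[1].round(1).tolist())
px=lambda u,v:(280+u/4.2,135+v/4.2)
for q in ((497,240),(688,193),(737,492),(545,515)): print('rack',onz(t,*px(*q),.048).round(4))
P=blob(s,'yellow',(350,392,168,182)); print('side prong',P.min(0),P.max(0))
E
```

```text
prong (array([ 0.6494, -0.0168]), np.float64(0.015), np.float64(0.08), 'long yaw deg', np.float64(-170.4))
red (array([0.4746, 0.0373]), np.float64(0.034), np.float64(0.046), 'long yaw deg', np.float64(178.6))
yellow (array([ 0.4607, -0.0715]), np.float64(0.036), np.float64(0.051), 'long yaw deg', np.float64(-159.1))
green (array([ 0.4468, -0.1724]), np.float64(0.049), np.float64(0.037), 'long yaw deg', np.float64(-28.9))Traceback (most recent call last):
  File "<stdin>", line 8, in <module>
TypeError: object of type 'NoneType' has no len()
```

```bash
python3 - <<'E'
from h import *
HSV['blue']=((98,90,30),(128,255,255)); HSV['orange']=((4,140,90),(18,255,255))
t=grab('top');s=grab('side')
T={'A':('blue',(425,470,215,232),(318,342,250,300)),'B':('red',(420,460,180,200),(372,392,253,295)),'C':('orange',(425,460,236,252),(295,312,270,315)),'D':('black',(415,450,203,216),(342,362,272,312))}
for k,(c,r1,r2) in T.items():
    a=blob(t,c,r1);b=blob(s,c,r2)
    if a is None or b is None: print(k,a is None,b is None);continue
    print(k,len(a),len(b),tri(t,a.mean(0),s,b.mean(0)), rect(a)[1].round(1).tolist())
px=lambda u,v:(280+u/4.2,135+v/4.2)
for q in ((497,240),(688,193),(737,492),(545,515)): print('rack',onz(t,*px(*q),.048).round(4))
P=blob(s,'yellow',(350,392,168,182)); print('side prong',P.min(0),P.max(0))
# hook prediction
c=np.array([.6494,-.0168]);d=np.array([np.cos(np.radians(9.6)),np.sin(np.radians(9.6))])
for o in(-.04,.04): print(proj(s,[*(c+d*o),.2]),proj(t,[*(c+d*o),.2]))
E
```

```text
A 69 3 (array([ 0.50337938, -0.32022722,  0.2059574 ]), np.float64(0.0029397779339390877)) [[434.70001220703125, 224.5], [456.0, 221.89999389648438], [456.3999938964844, 225.0], [435.1000061035156, 227.60000610351562]]
B 83 182 (array([ 0.59463858, -0.31844459,  0.16522164]), np.float64(0.0020133881241691126)) [[426.6000061035156, 188.89999389648438], [447.0, 186.0], [447.6000061035156, 190.1999969482422], [427.20001220703125, 193.10000610351562]]
C 108 206 (array([ 0.45856859, -0.33336082,  0.1425324 ]), np.float64(0.003912237435992134)) [[432.0, 241.0], [453.0, 241.0], [453.0, 251.0], [432.0, 251.0]]
D False True
rack [ 0.6057 -0.2473  0.048 ]
rack [ 0.6346 -0.3798  0.048 ]
rack [ 0.4313 -0.4003  0.048 ]
rack [ 0.4197 -0.2704  0.048 ]
side prong [355. 171.] [387. 178.]
[[355.57246345 176.29697557]] [[320.68209606 184.86015829]]
[[386.41381648 171.95356539]] [[314.34685548 153.13495017]]
```

```bash
cat >> h.py <<'E'
from scipy.spatial.transform import Rotation as Ro
def pose():
    s=env.read_state(); q=s['orientation']; return np.array(s['eef_pos']),Ro.from_quat([q[1],q[2],q[3],q[0]]),s
def go(p,yaw,n=1,start=None):
    """total/per-row tool-frame shift to world p with tool y at yaw (deg), tool down; shift taken before the turn in each row"""
    P,R,s=pose()
    if start is not None: P,y0=np.array(start[:3]),start[3]; R=Rd(y0)
    Rt=Rd(yaw); rv=(R.inv()*Rt).as_rotvec(); D=np.array(p)-P
    print('tot rot',np.degrees(rv).round(2),'tool shift now',R.inv().apply(D).round(4),'at goal yaw',Rt.inv().apply(D).round(4))
    if n>1:
        for i in range(n):
            Ri=R*Ro.from_rotvec(rv*i/n); print(i,Ri.inv().apply(D/n).round(4).tolist())
        print('rot/row',np.degrees(rv/n).round(2))
def Rd(yaw):
    a=np.radians(yaw); y=np.array([np.cos(a),np.sin(a),0]); z=np.array([0,0,-1.]); return Ro.from_matrix(np.stack([np.cross(y,z),y,z],1))
E
python3 - <<'E'
from h import *
HSV['blue']=((98,90,30),(128,255,255))
t=grab('top')
for n,c,r,z in (('A','blue',(425,470,215,232),.185),('B','red',(420,460,180,200),.165),('C','orange',(425,460,236,252),.145),('D','black',(415,450,203,216),.125)):
    p=blob(t,c,r); q,b=rect(p); print(n,onz(t,*p.mean(0),z).round(4), b.round(0).tolist())
go((.503,-.322,.27),6.2,24)
E
```

```text
A [ 0.5055 -0.3282  0.185 ] [[435.0, 224.0], [456.0, 222.0], [456.0, 225.0], [435.0, 228.0]]
B [ 0.5957 -0.3191  0.165 ] [[427.0, 189.0], [447.0, 186.0], [448.0, 190.0], [427.0, 193.0]]
C [ 0.4596 -0.331   0.145 ] [[432.0, 243.0], [452.0, 240.0], [452.0, 244.0], [432.0, 246.0]]
D [ 0.5501 -0.3172  0.125 ] [[423.0, 208.0], [442.0, 206.0], [442.0, 209.0], [423.0, 212.0]]
tot rot [-2.000e-02  1.000e-02  6.611e+01] tool shift now [-0.577  -0.7039 -0.0645] at goal yaw [-0.8772  0.2426 -0.0648]
0 [-0.024, -0.0293, -0.0027]
1 [-0.0254, -0.0281, -0.0027]
2 [-0.0267, -0.0269, -0.0027]
3 [-0.028, -0.0256, -0.0027]
4 [-0.0292, -0.0242, -0.0027]
5 [-0.0303, -0.0228, -0.0027]
6 [-0.0314, -0.0213, -0.0027]
7 [-0.0324, -0.0197, -0.0027]
8 [-0.0333, -0.0182, -0.0027]
9 [-0.0341, -0.0165, -0.0027]
10 [-0.0349, -0.0149, -0.0027]
11 [-0.0356, -0.0132, -0.0027]
12 [-0.0361, -0.0115, -0.0027]
13 [-0.0367, -0.0097, -0.0027]
14 [-0.0371, -0.0079, -0.0027]
15 [-0.0374, -0.0062, -0.0027]
16 [-0.0377, -0.0043, -0.0027]
17 [-0.0378, -0.0025, -0.0027]
18 [-0.0379, -0.0007, -0.0027]
19 [-0.0379, 0.0011, -0.0027]
20 [-0.0378, 0.0029, -0.0027]
21 [-0.0376, 0.0047, -0.0027]
22 [-0.0374, 0.0066, -0.0027]
23 [-0.037, 0.0083, -0.0027]
rot/row [-0.    0.    2.75]
```

send_rows --rotation '[[0,0,2.75],[0,0,2.75],[0,0,2.75],[0,0,2.75],[0,0,2.75],[0,0,2.75],[0,0,2.75],[0,0,2.75],[0,0,2.75],[0,0,2.75],[0,0,2.75],[0,0,2.75]]' --dp '[[-0.024,-0.029,-0.005],[-0.025,-0.028,-0.005],[-0.027,-0.027,-0.005],[-0.028,-0.026,-0.005],[-0.029,-0.024,-0.005],[-0.03,-0.023,-0.005],[-0.031,-0.021,-0.005],[-0.032,-0.02,-0.005],[-0.033,-0.018,-0.005],[-0.034,-0.0165,-0.005],[-0.035,-0.015,-0.005],[-0.0356,-0.013,-0.005]]' --gripper '[58,58,58,58,58,58,58,58,58,58,58,58]'

```text
clock: 1.35
eef_pos: [0.3339, 0.1004, 0.2661]
orientation: [0.001, 0.429, 0.903, 0.0]
wrist_force: [1.4, 0.7, -0.7]
width: 0.577
finger_force: 0.0
```

send_rows --rotation '[[0,0,2.75],[0,0,2.75],[0,0,2.75],[0,0,2.75],[0,0,2.75],[0,0,2.75],[0,0,2.75],[0,0,2.75],[0,0,2.75],[0,0,2.75],[0,0,2.75],[0,0,2.75]]' --dp '[[-0.036,-0.0115,0],[-0.0365,-0.01,0],[-0.037,-0.008,0],[-0.0374,-0.006,0],[-0.0377,-0.0043,0],[-0.038,-0.0025,0],[-0.038,-0.0007,0],[-0.038,0.001,0],[-0.038,0.003,0],[-0.0376,0.0047,0],[-0.0374,0.0066,0],[-0.037,0.008,0]]' --gripper '[58,58,58,58,58,58,58,58,58,58,58,58]'

```text
clock: 2.35
eef_pos: [0.5022, -0.3228, 0.2653]
orientation: [-0.0, 0.668, 0.744, 0.0]
wrist_force: [0.1, 0.4, 0.1]
width: 0.581
finger_force: 0.0
```

```bash
python3 - <<'E'
from h import *
P,R,s=pose(); print(P,R.as_matrix().round(3).tolist(),s['qpos'].round(2),s['width'],s['clock']); go((.5045,-.327,.27),6.2)
E
```

```text
[ 0.50219955 -0.3228301   0.26528097] [[-0.107, 0.994, 0.0], [0.994, 0.107, 0.0], [0.0, 0.0, -1.0]] [-0.67  0.19  1.14  0.    1.81 -0.77] 0.580908390519186 2.35
tot rot [ 0.01 -0.01 -0.05] tool shift now [-0.0044  0.0018 -0.0047] at goal yaw [-0.0044  0.0018 -0.0047]
```

send_rows --rotation '[[0,0,0],[0,0,0],[0,0,0],[0,0,0],[0,0,0],[0,0,0],[0,0,0],[0,0,0],[0,0,0],[0,0,0],[0,0,0],[0,0,0]]' --dp '[[-0.004,0.002,0.01],[0,0,0.025],[0,0,0.025],[0,0,0.025],[0,0,0.012],[0,0,0],[0,0,0],[0,0,0],[0,0,0],[0,0,0],[0,0,0],[0,0,0]]' --gripper '[58,58,58,58,58,58,0,0,0,0,0,0]'

```text
clock: 3.35
eef_pos: [0.5046, -0.3249, 0.1694]
orientation: [0.001, 0.667, 0.745, 0.0]
wrist_force: [-0.3, -0.1, -0.1]
width: 0.192
finger_force: 0.0
```

```bash
python3 - <<'E'
from h import *
P,R,s=pose(); print(P,s['width']*94,s['finger_force'],s['wrist_force'])
a=grab('side')['frame'][160:400,230:430]; cv2.imwrite('pics/s1.png',cv2.cvtColor(cv2.resize(a,None,fx=2,fy=2),cv2.COLOR_RGB2BGR))
E
```

```text
[ 0.50457322 -0.32490145  0.16939778] 18.08428270031959 0.0 [-0.32903368 -0.12395247 -0.05120284]
```

View pics/s1.png

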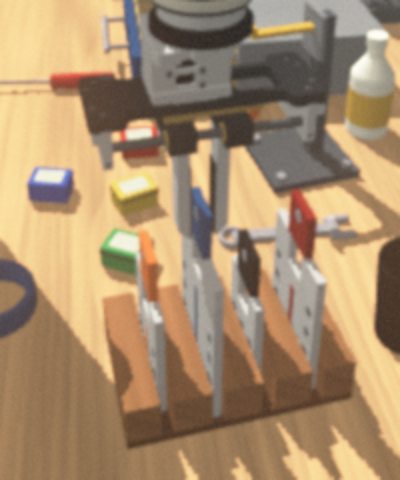

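Fingers straddle the blue tab properly at (200,210); finishing the grip and lifting.

send_rows --rotation '[[0,0,0],[0,0,0],[0,0,0],[0,0,0],[0,0,0],[0,0,0],[0,0,0],[0,0,0],[0,0,0],[0,0,0],[0,0,0],[0,0,0]]' --dp '[[0,0,0],[0,0,0],[0,0,0],[0,0,0],[0,0,-0.01],[0,0,-0.02],[0,0,-0.025],[0,0,-0.03],[0,0,-0.03],[0,0,-0.03],[0,0,-0.03],[0,0,-0.02]]' --gripper '[0,0,0,0,0,0,0,0,0,0,0,0]'

```text
clock: 4.4
eef_pos: [0.5043, -0.3246, 0.3663]
orientation: [0.001, 0.667, 0.745, 0.0]
wrist_force: [0.7, -1.0, -2.5]
width: 0.083
finger_force: 30.0
```

```bash
python3 - <<'E'
from h import *
P,R,s=pose(); print(P,R.as_matrix().round(3).tolist(),s['width']*94,s['finger_force'],s['wrist_force'])
go((.5755,-.0293,.365),9.6,11)
f=grab('side');HSV['blue']=((98,90,30),(128,255,255)); print(proj(f,P))
a=f['frame'][60:400,200:460]; cv2.imwrite('pics/s2.png',cv2.cvtColor(cv2.resize(a,None,fx=1.7,fy=1.7),cv2.COLOR_RGB2BGR))
E
```

```text
[ 0.50430717 -0.32463196  0.36633161] [[-0.11, 0.994, 0.002], [0.994, 0.11, -0.001], [-0.001, 0.002, -1.0]] 7.8002562639305895 29.99858021736145 [ 0.72718568 -1.04391336 -2.45223342]
tot rot [ 0.1   0.08 -3.29] tool shift now [0.2857 0.1032 0.0011] at goal yaw [0.2793 0.1194 0.0013]
0 [0.026, 0.0094, 0.0001]
1 [0.0259, 0.0095, 0.0001]
2 [0.0259, 0.0097, 0.0001]
3 [0.0258, 0.0098, 0.0001]
4 [0.0258, 0.0099, 0.0001]
5 [0.0257, 0.0101, 0.0001]
6 [0.0257, 0.0102, 0.0001]
7 [0.0256, 0.0103, 0.0001]
8 [0.0256, 0.0105, 0.0001]
9 [0.0255, 0.0106, 0.0001]
10 [0.0254, 0.0107, 0.0001]
rot/row [ 0.01  0.01 -0.3 ]
[[329.8762549  167.29954263]]
```

View pics/s2.png

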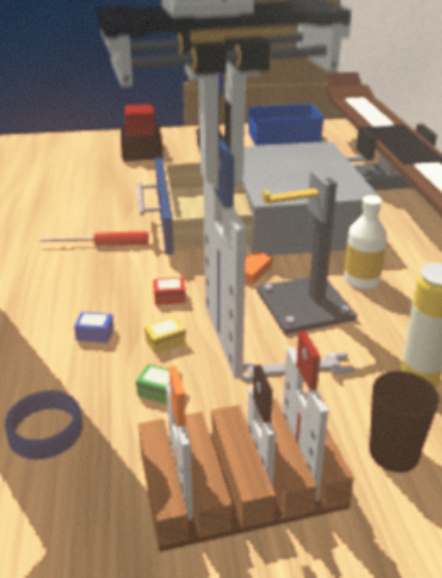

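Jig A is held upright; bottom plate corners at full-image (341,281) and (322,243). Checking its sideways offset from the TCP.

```bash
python3 - <<'E'
from h import *
f=grab('side'); P,R,s=pose()
p=[onz(f,200+u/1.7,60+v/1.7,.205) for u,v in((240,376),(208,312))]; print(p, R.inv().apply((p[0]+p[1])/2-P))
b=rect(blob(f,'blue',(325,345,140,185)))
p=[onz(f,200+u/1.7,60+v/1.7,.355) for u,v in((243,222),(205,182))]; print(p, R.inv().apply((p[0]+p[1])/2-P))
E
```

```text
[array([ 0.51368051, -0.38222634,  0.205     ]), array([ 0.49762449, -0.28468663,  0.205     ])] [-0.00735475 -0.00120486  0.16303966]
[array([ 0.51441692, -0.37531942,  0.355     ]), array([ 0.49428037, -0.29733342,  0.355     ])] [-0.01087487 -0.00194451  0.01304966]
```

send_rows --rotation '[[0,0,-0.3],[0,0,-0.3],[0,0,-0.3],[0,0,-0.3],[0,0,-0.3],[0,0,-0.3],[0,0,-0.3],[0,0,-0.3],[0,0,-0.3],[0,0,-0.3],[0,0,-0.3],[0,0,0]]' --dp '[[0.026,0.0095,0],[0.026,0.0095,0],[0.026,0.01,0],[0.026,0.01,0],[0.026,0.01,0],[0.026,0.01,0],[0.026,0.01,0],[0.0255,0.0105,0],[0.0255,0.0105,0],[0.0255,0.0105,0],[0.0255,0.0105,0],[0,0,0]]' --gripper '[0,0,0,0,0,0,0,0,0,0,0,0]'

```text
clock: 5.5
eef_pos: [0.5758, -0.023, 0.3602]
orientation: [-0.003, 0.643, 0.766, 0.0]
wrist_force: [0.0, 0.7, -3.9]
width: 0.084
finger_force: 30.0
```

```bash
python3 - <<'E'
from h import *
P,R,s=pose(); print(P,s['width']*94,s['wrist_force'])
go((.5755,-.0293,.226),9.6)
f=grab('side'); print(proj(f,P))
a=f['frame'][20:300,250:450]; cv2.imwrite('pics/s3.png',cv2.cvtColor(cv2.resize(a,None,fx=2.1,fy=2.1),cv2.COLOR_RGB2BGR))
E
```

```text
[ 0.57582752 -0.02301773  0.36015643] 7.877984016372856 [ 0.00917152  0.74218331 -3.86699893]
tot rot [-0.22 -0.3   0.42] tool shift now [-0.0068 -0.0009  0.1341] at goal yaw [-0.0061 -0.0014  0.1342]
[[342.71768957 110.12787539]]
```

View pics/s3.png

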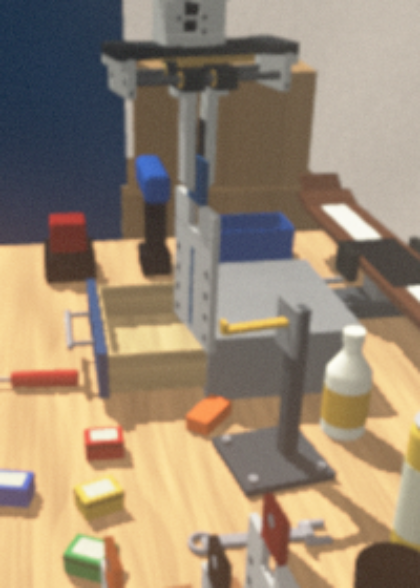

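```bash
python3 - <<'E'
from h import *
HSV['blue']=((98,90,30),(128,255,255))
f=grab('top'); now=f['frame']; f['frame']=cv2.cvtColor(cv2.imread('pics/top0.png'),cv2.COLOR_BGR2RGB)
for n,c,r,h in (('A','blue',(425,470,215,232),.15),('B','red',(420,460,180,200),.13),('C','orange',(425,460,236,252),.11),('D','black',(415,450,203,216),.09)):
    p=blob(f,c,r); l=p[p[:,0].argmin()];m=p[p[:,0].argmax()]
    a=onz(f,l[0]-.5,l[1],h+.008);b=onz(f,m[0]+.5,m[1],h+.052); print(n,a.round(4),b.round(4),((a+b)/2).round(4),np.linalg.norm((a-b)[:2]).round(4))
cv2.imwrite('pics/t3.png',cv2.cvtColor(cv2.resize(now[110:230,250:400],None,fx=4,fy=4,interpolation=cv2.INTER_CUBIC),cv2.COLOR_RGB2BGR))
P,R,s=pose();print(proj(f,P))
E
```

```text
A [ 0.5062 -0.3092  0.158 ] [ 0.5108 -0.3484  0.202 ] [ 0.5085 -0.3288  0.18  ] 0.0394
B [ 0.5958 -0.3001  0.138 ] [ 0.6016 -0.3395  0.182 ] [ 0.5987 -0.3198  0.16  ] 0.0398
C [ 0.4603 -0.3117  0.118 ] [ 0.4648 -0.3509  0.162 ] [ 0.4626 -0.3313  0.14  ] 0.0394
D [ 0.5519 -0.299   0.098 ] [ 0.5551 -0.3382  0.142 ] [ 0.5535 -0.3186  0.12  ] 0.0393
[[324.12140251 190.25422913]]
```

View pics/t3.png

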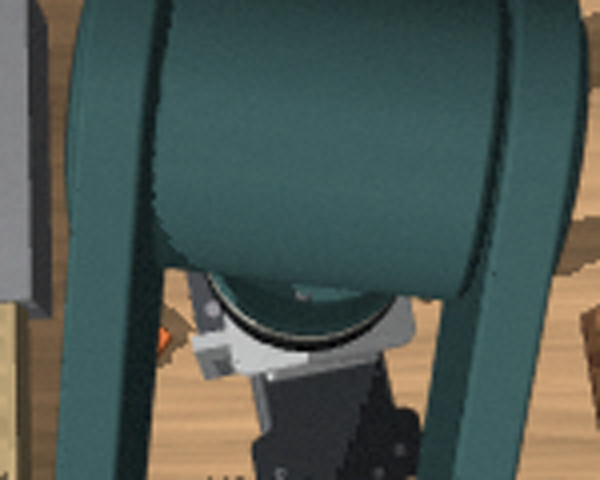

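Top view is hidden by the arm, so I'll rely on the earlier tab measurement (jig centre 4 mm to -y of the TCP). Lowering in front of the prong.

send_rows --rotation '[[-0.2,-0.3,0.4],[0,0,0],[0,0,0],[0,0,0],[0,0,0],[0,0,0],[0,0,0],[0,0,0]]' --dp '[[-0.002,-0.001,0.014],[0,0,0.025],[0,0,0.025],[0,0,0.025],[0,0,0.025],[0,0,0.02],[0,0,0],[0,0,0]]' --gripper '[0,0,0,0,0,0,0,0]'

```text
clock: 6.27
eef_pos: [0.5741, -0.0318, 0.227]
orientation: [0.001, 0.649, 0.761, -0.002]
wrist_force: [-0.4, -0.3, -3.1]
width: 0.08
finger_force: 30.0
```

```bash
python3 - <<'E'
from h import *
P,R,s=pose(); print(P,R.as_matrix().round(3).tolist(),s['wrist_force'])
go((.5748,-.0254,.226),9.6)
f=grab('side'); e=R.apply([-.004,0,.0114])+P; y=R.apply([1,0,0]); 
print('pred corners hole/plate',proj(f,[e+y*o+np.array([0,0,z]) for o,z in((0,0),(-.014,0),(.014,0),(-.056,0),(.056,0),(-.056,-.15),(.056,-.15))]).round(1))
a=f['frame'][100:250,300:430]; cv2.imwrite('pics/s4.png',cv2.cvtColor(cv2.resize(a,None,fx=4,fy=4,interpolation=cv2.INTER_CUBIC),cv2.COLOR_RGB2BGR))
E
```

```text
[ 0.57406514 -0.03179893  0.22700862] [[-0.158, 0.987, -0.001], [0.987, 0.158, -0.004], [-0.004, -0.002, -1.0]] [-0.44073549 -0.32188605 -3.13964842]
tot rot [-0.1   0.22 -0.48] tool shift now [0.0062 0.0017 0.001 ] at goal yaw [0.0062 0.0018 0.001 ]
pred corners hole/plate [[341.9 173.4]
 [343.9 176. ]
 [340.  171. ]
 [350.3 183.9]
 [334.4 164. ]
 [348.3 240.1]
 [333.9 216.3]]
```

View pics/s4.png

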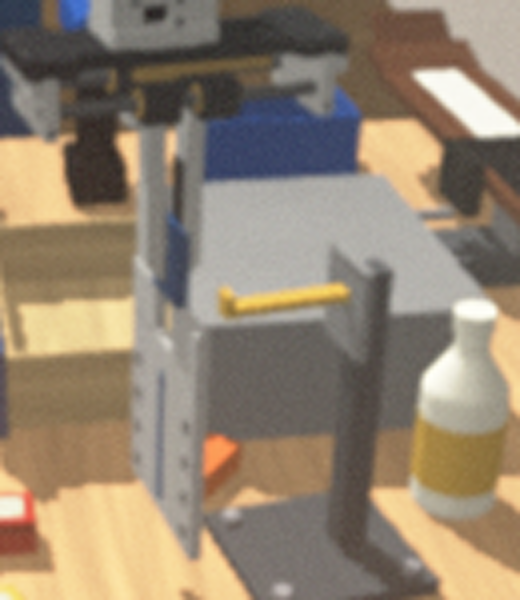

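Matches the predicted corners within ~2 px. Correcting sideways 6 mm, then advancing onto the prong.

send_rows --rotation '[[0,0.2,-0.5],[0,0,0],[0,0,0],[0,0,0],[0,0,0],[0,0,0],[0,0,0],[0,0,0],[0,0,0],[0,0,0],[0,0,0]]' --dp '[[0.006,0.001,0.001],[0,0,0],[0,0,0],[0,0.01,0],[0,0.012,0],[0,0.012,0],[0,0.012,0],[0,0.012,0],[0,0.008,0],[0,0,0],[0,0,0]]' --gripper '[0,0,0,0,0,0,0,0,0,0,0]'

```text
clock: 7.23
eef_pos: [0.6409, -0.0136, 0.2284]
orientation: [0.002, 0.645, 0.765, 0.001]
wrist_force: [0.1, -0.1, -4.6]
width: 0.081
finger_force: 30.0
```

```bash
cat >> h.py <<'E'
ROOT=np.array([.6888,-.0101,.2]); DH=np.array([np.cos(np.radians(9.6)),np.sin(np.radians(9.6)),0]); NH=np.array([-DH[1],DH[0],0])
def hk(p): d=np.array(p)-ROOT; return np.array([d@DH,d@NH,d[2]]).round(4)
def side(name,roi,k):
    f=grab('side'); u0,u1,v0,v1=roi; cv2.imwrite(f'pics/{name}.png',cv2.cvtColor(cv2.resize(f['frame'][v0:v1,u0:u1],None,fx=k,fy=k,interpolation=cv2.INTER_CUBIC),cv2.COLOR_RGB2BGR)); return f
E
python3 - <<'E'
from h import *
P,R,s=pose(); print('eye in hook',hk(P+R.apply([-.004,0,.0114])),s['wrist_force'],R.as_matrix().round(3).tolist())
side('s5',(300,430,100,250),4)
E
```

```text
eye in hook [-0.0478  0.0005  0.017 ] [ 0.07545351 -0.06220179 -4.62383644] [[-0.169, 0.986, 0.003], [0.986, 0.169, -0.001], [-0.002, 0.003, -1.0]]
```

View pics/s5.png

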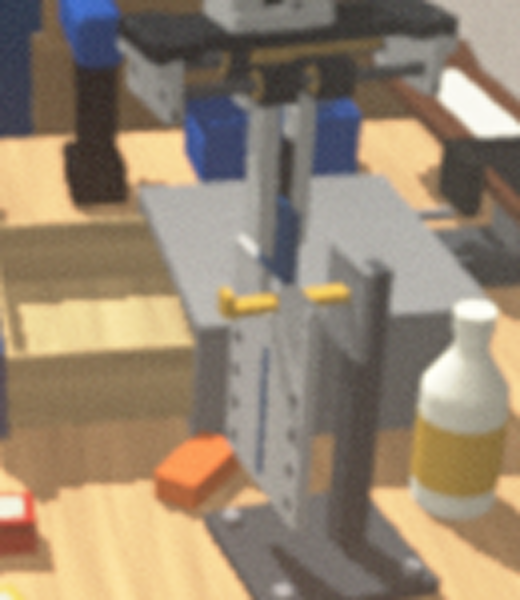

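Prong is through the hole (yellow visible on both sides). Lower, release, lift.

send_rows --rotation '[[0,0,0],[0,0,0],[0,0,0],[0,0,0],[0,0,0],[0,0,0],[0,0,0],[0,0,0],[0,0,0],[0,0,0],[0,0,0],[0,0,0]]' --dp '[[0,0,0.006],[0,0,0.006],[0,0,0.0045],[0,0,0],[0,0,0],[0,0,0],[0,0,0],[0,0,0],[0,0,0],[0,0,-0.01],[0,0,-0.02],[0,0,-0.03]]' --gripper '[0,0,0,0,18,18,18,18,18,18,18,18]'

```text
clock: 8.28
eef_pos: [0.6392, -0.0135, 0.2701]
orientation: [-0.001, 0.645, 0.764, -0.001]
wrist_force: [0.4, 0.4, -0.7]
width: 0.177
finger_force: 0.0
```

```bash
python3 - <<'E'
from h import *
P,R,s=pose(); print('tcp in hook',hk(P),P,s['wrist_force'],s['width']*94)
side('s6',(300,430,100,250),4)
E
```

```text
tcp in hook [-0.0494  0.0049  0.0701] [ 0.63923295 -0.01352644  0.27006755] [ 0.36516213  0.38930081 -0.74634461] 16.65936038137881
```

View pics/s6.png

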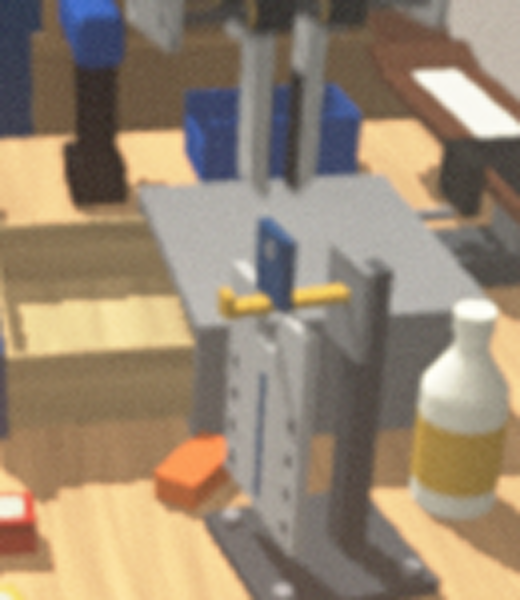

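Jig A hangs upright, released. Now pushing it back with closed fingers.

send_rows --rotation '[[0,0,0],[0,0,0],[0,0,0],[0,0,0],[0,0,0],[0,0,0],[0,0,0],[0,0,0],[0,0,0],[0,0,0],[0,0,0],[0,0,0]]' --dp '[[0,-0.014,0],[0,-0.015,0],[0,0,0],[0,0,0.015],[0,0,0.02],[0,0,0.02],[0,0,0],[0,0.01,0],[0,0.012,0],[0,0.012,0],[0,0.012,0],[0,0,0]]' --gripper '[0,0,0,0,0,0,0,0,0,0,0,0]'

```text
clock: 9.33
eef_pos: [0.6588, -0.0106, 0.2176]
orientation: [0.002, 0.645, 0.765, 0.001]
wrist_force: [-5.0, -0.9, 2.6]
width: 0.004
finger_force: 2.4
```

send_rows --rotation '[[0,0,0],[0,0,0],[0,0,0]]' --dp '[[0,0.005,0],[0,0,0],[0,0,0]]' --gripper '[0,0,0]'

```text
clock: 9.58
eef_pos: [0.6622, -0.0101, 0.2174]
orientation: [0.002, 0.645, 0.764, 0.001]
wrist_force: [-1.2, -0.3, -1.4]
width: 0.005
finger_force: 0.7
```

```bash
python3 - <<'E'
from h import *
P,R,s=pose(); print('tcp in hook',hk(P),P,s['wrist_force'],s['width']*94)
HSV['blue']=((98,90,30),(128,255,255))
f=grab('side'); b=blob(f,'blue',(350,400,145,182)); print(len(b),b.mean(0),b.min(0),b.max(0))
print(proj(f,[ROOT+DH*x+NH*(y)+[0,0,z] for x in(-.004,-.008) for y,z in((-.02,0),(-.02,.044),(.02,.044))]).round(1).tolist())
E
```

```text
tcp in hook [-0.0263  0.0045  0.0174] [ 0.66216699 -0.01005519  0.21740174] [-1.21339855 -0.34053701 -1.38639985] 0.5149588523866263Traceback (most recent call last):
  File "<stdin>", line 4, in <module>
TypeError: object of type 'NoneType' has no len()
```

send_rows --rotation '[[0,0,0],[0,0,0],[0,0,0],[0,0,0],[0,0,0],[0,0,0],[0,0,0],[0,0,0]]' --dp '[[0,0.004,0],[0,0,0],[0,0,0],[0,-0.015,0],[0,0,-0.02],[0,0,-0.025],[0,0,-0.025],[0,0,0]]' --gripper '[0,0,0,0,0,0,48,48]'

```text
clock: 10.3
eef_pos: [0.6531, -0.0119, 0.2944]
orientation: [0.007, 0.645, 0.764, 0.004]
wrist_force: [-1.7, 0.8, 1.1]
width: 0.11
finger_force: 0.0
```

```bash
python3 - <<'E'
from h import *
P,R,s=pose(); print('tcp in hook',hk(P),P,s['wrist_force'],s['width']*94)
f=grab('side'); im=cv2.cvtColor(f['frame'],cv2.COLOR_RGB2HSV)[145:182,350:400]; m=cv2.inRange(im,(95,60,20),(135,255,140)); p=np.argwhere(m)[:,::-1]+[350,145]; print(len(p),p.min(0),p.max(0),p.mean(0))
print(proj(f,[ROOT+DH*x+NH*(y)+[0,0,z] for x in(-.004,-.01) for y,z in((-.02,0),(-.02,.044),(.02,.044))]).round(1).tolist())
go((.597,-.3198,.28),6.2,11)
E
```

```text
tcp in hook [-0.0355  0.0042  0.0944] [ 0.65308632 -0.01187792  0.29436697] [-1.73845599  0.7775453   1.09373285] 10.355529057764253
109 [380 153] [389 174] [384.09174312 163.90825688]
[[388.5, 175.6], [390.0, 158.5], [382.7, 152.2], [386.2, 175.9], [387.7, 158.8], [380.4, 152.5]]
tot rot [0.71 0.21 3.52] tool shift now [-0.2941 -0.107   0.0117] at goal yaw [-0.3002 -0.0886  0.0118]
0 [-0.0267, -0.0097, 0.0011]
1 [-0.0268, -0.0096, 0.0011]
2 [-0.0268, -0.0094, 0.0011]
3 [-0.0269, -0.0093, 0.0011]
4 [-0.0269, -0.0091, 0.0011]
5 [-0.027, -0.009, 0.0011]
6 [-0.0271, -0.0088, 0.0011]
7 [-0.0271, -0.0087, 0.0011]
8 [-0.0271, -0.0085, 0.0011]
9 [-0.0272, -0.0084, 0.0011]
10 [-0.0272, -0.0082, 0.0011]
rot/row [0.06 0.02 0.32]
```

send_rows --rotation '[[0,0,0.3],[0,0,0.3],[0,0,0.3],[0,0,0.3],[0,0,0.3],[0,0,0.3],[0,0,0.3],[0,0,0.3],[0,0,0.3],[0,0,0.3],[0,0,0.4],[0,0,0]]' --dp '[[-0.0265,-0.0095,0],[-0.027,-0.0095,0],[-0.027,-0.0095,0],[-0.027,-0.009,0],[-0.027,-0.009,0],[-0.027,-0.009,0],[-0.027,-0.009,0.002],[-0.027,-0.009,0.002],[-0.027,-0.0085,0.002],[-0.027,-0.0085,0.002],[-0.027,-0.008,0.002],[0,0,0]]' --gripper '[48,48,48,48,48,48,48,48,48,48,48,48]'

```text
clock: 11.35
eef_pos: [0.5941, -0.3245, 0.2738]
orientation: [0.0, 0.67, 0.743, -0.001]
wrist_force: [-1.0, 0.6, -0.8]
width: 0.481
finger_force: 0.0
```

send_rows --rotation '[[0,0,0],[0,0,0]]' --dp '[[0,0,0],[0,0,0]]' --gripper '[48,48]'

```text
clock: 11.52
eef_pos: [0.5962, -0.3188, 0.2762]
orientation: [0.001, 0.667, 0.745, 0.001]
wrist_force: [0.4, 0.9, 0.7]
width: 0.479
finger_force: 0.0
```

```bash
python3 - <<'E'
from h import *
P,R,s=pose(); print(P,s['width']*94); go((.597,-.3198,.1495),6.2)
f=grab('side'); b=blob(f,'red',(365,400,250,300)); print(b.mean(0),b.min(0),b.max(0),len(b))
print(proj(f,[[.597,-.3198,.16]]))
E
```

```text
[ 0.59615827 -0.31876863  0.27622074] 45.06617133777121
tot rot [ 0.16 -0.01  0.12] tool shift now [-0.0011  0.0004  0.1267] at goal yaw [-0.0011  0.0007  0.1267]
[380.369   270.02673] [376. 255.] [386. 286.] 187
[[382.19258512 272.12519902]]
```

Aligned. Descend, grip and lift B.

send_rows --rotation '[[0,0,0],[0,0,0],[0,0,0],[0,0,0],[0,0,0],[0,0,0],[0,0,0],[0,0,0],[0,0,0],[0,0,0],[0,0,0],[0,0,0]]' --dp '[[-0.001,0,0.025],[0,0,0.03],[0,0,0.03],[0,0,0.026],[0,0,0.016],[0,0,0],[0,0,0],[0,0,0],[0,0,0],[0,0,0],[0,0,0],[0,0,0]]' --gripper '[48,48,48,48,48,48,0,0,0,0,0,0]'

```text
clock: 12.57
eef_pos: [0.5971, -0.3208, 0.1514]
orientation: [0.003, 0.667, 0.745, 0.001]
wrist_force: [0.2, -0.2, 0.4]
width: 0.091
finger_force: 1.2
```

send_rows --rotation '[[0,0,0],[0,0,0],[0,0,0]]' --dp '[[0,0,0],[0,0,0],[0,0,0]]' --gripper '[0,0,0]'

```text
clock: 12.82
eef_pos: [0.5962, -0.3209, 0.1514]
orientation: [0.002, 0.667, 0.745, 0.0]
wrist_force: [-4.4, 0.6, 5.1]
width: 0.08
finger_force: 29.9
```

send_rows --rotation '[[0,0,0],[0,0,0],[0,0,0],[0,0,0],[0,0,0],[0,0,0],[0,0,0],[0,0,0],[0,0,0]]' --dp '[[0,0,-0.01],[0,0,-0.02],[0,0,-0.025],[0,0,-0.03],[0,0,-0.03],[0,0,-0.03],[0,0,-0.03],[0,0,-0.015],[0,0,0]]' --gripper '[0,0,0,0,0,0,0,0,0]'

```text
clock: 13.57
eef_pos: [0.5975, -0.3206, 0.3455]
orientation: [0.007, 0.667, 0.745, 0.002]
wrist_force: [0.2, 0.2, -1.1]
width: 0.084
finger_force: 30.0
```

```bash
python3 - <<'E'
from h import *
P,R,s=pose(); print(P,R.as_matrix().round(3).tolist(),s['width']*94,s['wrist_force'])
T=ROOT-DH*.118+NH*.0; go((T[0],T[1],.33),9.6,11); print(T)
f=grab('side'); e=P+R.apply([0,0,.0115])
b=blob(f,'red',(360,400,120,220)); print(b.min(0),b.max(0),b.mean(0)); x=R.apply([1,0,0])
print(proj(f,[e+x*o+np.array([0,0,z]) for o,z in((-.02,0),(.02,0),(-.02,.044))]).round(1).tolist())
E
```

```text
[ 0.59754031 -0.32061709  0.34550672] [[-0.111, 0.994, 0.013], [0.994, 0.111, -0.005], [-0.007, 0.012, -1.0]] 7.922053045982701 [ 0.15655306  0.18552486 -1.14913003]
tot rot [ 0.67  0.41 -3.25] tool shift now [0.2919 0.0071 0.0136] at goal yaw [0.2909 0.0238 0.0155]
0 [0.0265, 0.0006, 0.0012]
1 [0.0265, 0.0008, 0.0013]
2 [0.0265, 0.0009, 0.0013]
3 [0.0265, 0.0011, 0.0013]
4 [0.0265, 0.0012, 0.0013]
5 [0.0265, 0.0013, 0.0013]
6 [0.0265, 0.0015, 0.0013]
7 [0.0265, 0.0016, 0.0013]
8 [0.0265, 0.0017, 0.0014]
9 [0.0265, 0.0019, 0.0014]
10 [0.0265, 0.002, 0.0014]
rot/row [ 0.06  0.04 -0.3 ]
[ 0.57245247 -0.02977871  0.2       ]
[394. 155.] [397. 159.] [395.5     156.83333]
[[396.5, 188.3], [386.1, 176.7], [399.4, 160.4]]
```

send_rows --rotation '[[0,0,-0.3],[0,0,-0.3],[0,0,-0.3],[0,0,-0.3],[0,0,-0.3],[0,0,-0.3],[0,0,-0.3],[0,0,-0.3],[0,0,-0.3],[0,0,-0.3],[0,0,-0.3],[0,0,0]]' --dp '[[0.0265,0.0005,0],[0.0265,0.001,0],[0.0265,0.001,0],[0.0265,0.001,0],[0.0265,0.001,0],[0.0265,0.0015,0],[0.0265,0.0015,0],[0.0265,0.0015,0],[0.0265,0.0015,0],[0.0265,0.002,0],[0.0265,0.002,0],[0,0,0]]' --gripper '[0,0,0,0,0,0,0,0,0,0,0,0]'

```text
clock: 14.62
eef_pos: [0.5698, -0.0244, 0.3373]
orientation: [-0.001, 0.643, 0.766, 0.001]
wrist_force: [-0.0, -1.0, -2.3]
width: 0.085
finger_force: 30.0
```

send_rows --rotation '[[0,0,0],[0,0,0],[0,0,0],[0,0,0],[0,0,0],[0,0,0],[0,0,0],[0,0,0]]' --dp '[[0,0,0.01],[0,0,0.02],[0,0,0.03],[0,0,0.03],[0,0,0.02],[0,0,0.006],[0,0,0],[0,0,0]]' --gripper '[0,0,0,0,0,0,0,0]'

```text
clock: 15.28
eef_pos: [0.5711, -0.0303, 0.2234]
orientation: [0.001, 0.646, 0.764, 0.001]
wrist_force: [0.1, -0.8, -2.4]
width: 0.084
finger_force: 30.0
```

```bash
python3 - <<'E'
from h import *
P,R,s=pose(); print(P,hk(P),R.as_matrix().round(3).tolist(),s['wrist_force'])
T=ROOT-DH*.118; go((T[0],T[1],.228),9.6)
f=grab('side'); e=P+R.apply([0,0,.0134])
b=blob(f,'red',(325,365,140,180)); print(b.min(0),b.max(0)); x=R.apply([1,0,0])
print(proj(f,[e+x*o+np.array([0,0,z]) for o,z in((-.02,0),(.02,0),(-.02,.044))]).round(1).tolist())
E
```

```text
[ 0.57112422 -0.03027223  0.22343529] [-0.1194 -0.0003  0.0234] [[-0.166, 0.986, 0.003], [0.986, 0.166, -0.001], [-0.001, 0.003, -1.0]] [ 0.07910933 -0.77283144 -2.35394611]
tot rot [ 0.15  0.08 -0.05] tool shift now [ 0.0003  0.0014 -0.0046] at goal yaw [ 0.0003  0.0014 -0.0046]
[341. 157.] [342. 160.]
[[342.8, 178.3], [337.2, 171.2], [343.2, 160.6]]
```

send_rows --rotation '[[0,0,0],[0,0,0],[0,0,0],[0,0,0],[0,0,0],[0,0,0],[0,0,0],[0,0,0],[0,0,0],[0,0,0]]' --dp '[[0,0,-0.0045],[0,0,0],[0,0.01,0],[0,0.012,0],[0,0.012,0],[0,0.012,0],[0,0.012,0],[0,0.011,0],[0,0,0],[0,0,0]]' --gripper '[0,0,0,0,0,0,0,0,0,0]'

```text
clock: 16.17
eef_pos: [0.6398, -0.0179, 0.2285]
orientation: [0.002, 0.645, 0.764, 0.001]
wrist_force: [-0.6, -0.2, -2.3]
width: 0.083
finger_force: 30.0
```

```bash
python3 - <<'E'
from h import *
P,R,s=pose(); print(P,hk(P),s['wrist_force'])
f=grab('side'); b=blob(f,'yellow',(350,392,165,182)); print(b.min(0),b.max(0)); im=cv2.cvtColor(f['frame'],cv2.COLOR_RGB2HSV); m=cv2.inRange(im,*HSV['yellow'])[165:182,350:392].any(0); print(''.join('#' if k else '.' for k in m))
E
```

```text
[ 0.63983919 -0.01786772  0.22853092] [-0.0496  0.0005  0.0285] [-0.55893462 -0.23562279 -2.28675716]
[355. 172.] [368. 178.]
.....##############.....##########........
```

Prong shows on both sides of plate B. Lower, release, lift, then push.

send_rows --rotation '[[0,0,0],[0,0,0],[0,0,0],[0,0,0],[0,0,0],[0,0,0],[0,0,0],[0,0,0],[0,0,0],[0,0,0],[0,0,0],[0,0,0]]' --dp '[[0,0,0.006],[0,0,0.006],[0,0,0.0035],[0,0,0],[0,0,0],[0,0,0],[0,0,0],[0,0,0],[0,0,0],[0,0,-0.01],[0,0,-0.02],[0,0,-0.03]]' --gripper '[0,0,0,0,18,18,18,18,18,18,18,18]'

```text
clock: 17.22
eef_pos: [0.6378, -0.0179, 0.2709]
orientation: [-0.001, 0.645, 0.764, -0.001]
wrist_force: [0.0, -0.2, 0.6]
width: 0.18
finger_force: 0.0
```

```bash
python3 - <<'E'
from h import *
P,R,s=pose(); print(P,hk(P),s['wrist_force'],s['width']*94)
f=grab('side'); b=blob(f,'red',(350,385,140,182)); print(len(b),b.min(0),b.max(0))
print(proj(f,[ROOT+DH*-.0536+NH*(y)+[0,0,z] for y,z in((-.02,0),(-.02,.044),(.02,.044))]).round(1).tolist())
E
```

```text
[ 0.63782261 -0.01793805  0.27091754] [-0.0516  0.0008  0.0709] [ 0.04153356 -0.18248777  0.61293004] 16.929808418115943
12 [365. 156.] [370. 160.]
[[369.2, 178.4], [370.3, 161.1], [363.6, 154.6]]
```

send_rows --rotation '[[0,0,0],[0,0,0],[0,0,0],[0,0,0],[0,0,0],[0,0,0],[0,0,0],[0,0,0],[0,0,0],[0,0,0],[0,0,0],[0,0,0]]' --dp '[[0,-0.014,0],[0,-0.015,0],[0,0,0],[0,0,0.015],[0,0,0.02],[0,0,0.02],[0,0,0],[0,0.01,0],[0,0.012,0],[0,0.012,0],[0,0.01,0],[0,0.005,0]]' --gripper '[0,0,0,0,0,0,0,0,0,0,0,0]'

```text
clock: 18.27
eef_pos: [0.6579, -0.0151, 0.2192]
orientation: [0.0, 0.646, 0.764, -0.001]
wrist_force: [-8.3, -0.8, 3.5]
width: 0.003
finger_force: 4.4
```

send_rows --rotation '[[0,0,0],[0,0,0]]' --dp '[[0,0,0],[0,0,0]]' --gripper '[0,0]'

```text
clock: 18.43
eef_pos: [0.6589, -0.0149, 0.2193]
orientation: [0.002, 0.645, 0.764, 0.0]
wrist_force: [-4.1, -0.7, 2.5]
width: 0.007
finger_force: 2.3
```

```bash
python3 - <<'E'
from h import *
P,R,s=pose(); print(P,hk(P),s['wrist_force'])
E
```

```text
[ 0.6588888  -0.01492965  0.21925223] [-0.0303  0.0002  0.0193] [-4.06121224 -0.65581066  2.45274985]
```

send_rows --rotation '[[0,0,0],[0,0,0],[0,0,0],[0,0,0],[0,0,0]]' --dp '[[0,-0.015,0],[0,0,-0.02],[0,0,-0.025],[0,0,-0.025],[0,0,0]]' --gripper '[0,0,0,48,48]'

```text
clock: 18.85
eef_pos: [0.646, -0.0173, 0.2958]
orientation: [0.007, 0.645, 0.764, 0.005]
wrist_force: [-0.0, -0.2, 1.4]
width: 0.111
finger_force: 0.0
```

```bash
python3 - <<'E'
from h import *
P,R,s=pose(); print(P,hk(P)); go((.4595,-.3313,.27),6.2,12)
E
```

```text
[ 0.64598759 -0.01725039  0.29578081] [-0.0434  0.0001  0.0958]
tot rot [0.94 0.25 3.42] tool shift now [-0.2784 -0.2367  0.0233] at goal yaw [-0.2921 -0.2193  0.0258]
0 [-0.0232, -0.0197, 0.0019]
1 [-0.0233, -0.0196, 0.002]
2 [-0.0234, -0.0195, 0.002]
3 [-0.0235, -0.0194, 0.002]
4 [-0.0236, -0.0193, 0.002]
5 [-0.0237, -0.0191, 0.002]
6 [-0.0238, -0.019, 0.002]
7 [-0.0239, -0.0189, 0.0021]
8 [-0.024, -0.0188, 0.0021]
9 [-0.0241, -0.0186, 0.0021]
10 [-0.0242, -0.0185, 0.0021]
11 [-0.0242, -0.0184, 0.0021]
rot/row [0.08 0.02 0.28]
```

send_rows --rotation '[[0,0,0.28],[0,0,0.28],[0,0,0.28],[0,0,0.28],[0,0,0.28],[0,0,0.28],[0,0,0.28],[0,0,0.28],[0,0,0.28],[0,0,0.28],[0,0,0.28],[0,0,0.28]]' --dp '[[-0.023,-0.0195,0],[-0.023,-0.0195,0],[-0.0235,-0.0195,0],[-0.0235,-0.0195,0],[-0.0235,-0.0195,0.002],[-0.0235,-0.019,0.002],[-0.024,-0.019,0.002],[-0.024,-0.019,0.002],[-0.024,-0.019,0.002],[-0.024,-0.0185,0.002],[-0.024,-0.0185,0.002],[-0.024,-0.0185,0.002]]' --gripper '[48,48,48,48,48,48,48,48,48,48,48,48]'

```text
clock: 19.85
eef_pos: [0.4565, -0.3319, 0.2717]
orientation: [0.003, 0.668, 0.745, 0.001]
wrist_force: [0.2, -0.6, -0.1]
width: 0.478
finger_force: 0.0
```

send_rows --rotation '[[0,0,0],[0,0,0],[0,0,0]]' --dp '[[0,0,0],[0,0,0],[0,0,0]]' --gripper '[48,48,48]'

```text
clock: 20.1
eef_pos: [0.4575, -0.3303, 0.2718]
orientation: [0.002, 0.668, 0.745, 0.001]
wrist_force: [-1.0, -0.6, -1.0]
width: 0.479
finger_force: 0.0
```

```bash
python3 - <<'E'
from h import *
P,R,s=pose(); print(P,s['width']*94); go((.4595,-.3313,.1315),6.2)
f=grab('side'); b=blob(f,'orange',(290,315,265,320)); print(b.mean(0),b.min(0),b.max(0),len(b)); print(proj(f,[[.4595,-.3313,.14]]))
E
```

```text
[ 0.457469   -0.33026415  0.27183985] 44.9924886921777
tot rot [0.27 0.07 0.05] tool shift now [-0.0011  0.0013  0.1403] at goal yaw [-0.0012  0.0019  0.1403]
[302.76923 296.69232] [302. 294.] [304. 301.] 13
[[303.59363348 293.09561576]]
```

send_rows --rotation '[[0,0,0],[0,0,0],[0,0,0],[0,0,0],[0,0,0],[0,0,0],[0,0,0],[0,0,0],[0,0,0],[0,0,0],[0,0,0],[0,0,0]]' --dp '[[-0.001,0.002,0.025],[0,0,0.03],[0,0,0.03],[0,0,0.03],[0,0,0.025],[0,0,0],[0,0,0],[0,0,0],[0,0,0],[0,0,0],[0,0,0],[0,0,0]]' --gripper '[48,48,48,48,48,48,0,0,0,0,0,0]'

```text
clock: 21.15
eef_pos: [0.4601, -0.332, 0.1331]
orientation: [0.003, 0.668, 0.745, 0.001]
wrist_force: [-1.0, 0.6, 0.6]
width: 0.094
finger_force: 0.0
```

send_rows --rotation '[[0,0,0],[0,0,0],[0,0,0]]' --dp '[[0,0,0],[0,0,0],[0,0,0]]' --gripper '[0,0,0]'

```text
clock: 21.4
eef_pos: [0.4598, -0.332, 0.133]
orientation: [0.003, 0.668, 0.745, 0.001]
wrist_force: [-1.4, 0.3, 5.4]
width: 0.081
finger_force: 30.0
```

send_rows --rotation '[[0,0,0],[0,0,0],[0,0,0],[0,0,0],[0,0,0],[0,0,0],[0,0,0],[0,0,0],[0,0,0]]' --dp '[[0,0,-0.01],[0,0,-0.02],[0,0,-0.025],[0,0,-0.03],[0,0,-0.03],[0,0,-0.03],[0,0,-0.03],[0,0,-0.015],[0,0,0]]' --gripper '[0,0,0,0,0,0,0,0,0]'

```text
clock: 22.15
eef_pos: [0.4601, -0.332, 0.3265]
orientation: [0.006, 0.667, 0.745, 0.001]
wrist_force: [0.5, 0.1, -2.3]
width: 0.082
finger_force: 30.0
```

```bash
python3 - <<'E'
from h import *
P,R,s=pose(); print(P,R.as_matrix().round(3).tolist(),s['width']*94,s['wrist_force'])
T=ROOT-DH*.119; go((T[0],T[1],.33),9.6,12)
E
```

```text
[ 0.46005952 -0.33201066  0.32645929] [[-0.109, 0.994, 0.01], [0.994, 0.109, -0.006], [-0.007, 0.009, -1.0]] 7.742724504041962 [ 0.50815178  0.13103057 -2.27791492]
tot rot [ 0.52  0.42 -3.34] tool shift now [ 0.2881  0.1437 -0.0042] at goal yaw [ 0.2793  0.1602 -0.0035]
0 [0.024, 0.012, -0.0004]
1 [0.0239, 0.0121, -0.0003]
2 [0.0239, 0.0122, -0.0003]
3 [0.0238, 0.0123, -0.0003]
4 [0.0238, 0.0124, -0.0003]
5 [0.0237, 0.0126, -0.0003]
6 [0.0236, 0.0127, -0.0003]
7 [0.0236, 0.0128, -0.0003]
8 [0.0235, 0.0129, -0.0003]
9 [0.0235, 0.013, -0.0003]
10 [0.0234, 0.0131, -0.0003]
11 [0.0233, 0.0132, -0.0003]
rot/row [ 0.04  0.04 -0.28]
```

send_rows --rotation '[[0,0,-0.28],[0,0,-0.28],[0,0,-0.28],[0,0,-0.28],[0,0,-0.28],[0,0,-0.28],[0,0,-0.28],[0,0,-0.28],[0,0,-0.28],[0,0,-0.28],[0,0,-0.28],[0,0,-0.26]]' --dp '[[0.024,0.012,0],[0.024,0.012,0],[0.024,0.012,0],[0.024,0.0125,0],[0.024,0.0125,0],[0.0235,0.0125,0],[0.0235,0.0125,0],[0.0235,0.013,0],[0.0235,0.013,0],[0.0235,0.013,0],[0.0235,0.013,0],[0.0235,0.013,0]]' --gripper '[0,0,0,0,0,0,0,0,0,0,0,0]'

```text
clock: 23.15
eef_pos: [0.5698, -0.0274, 0.3191]
orientation: [-0.0, 0.645, 0.764, -0.0]
wrist_force: [0.8, 0.5, -3.0]
width: 0.084
finger_force: 30.0
```

send_rows --rotation '[[0,0,0],[0,0,0],[0,0,0],[0,0,0],[0,0,0],[0,0,0],[0,0,0],[0,0,0]]' --dp '[[0,0,0.01],[0,0,0.02],[0,0,0.025],[0,0,0.025],[0,0,0.012],[0,0,0],[0,0,0],[0,0,0]]' --gripper '[0,0,0,0,0,0,0,0]'

```text
clock: 23.82
eef_pos: [0.5709, -0.0293, 0.2312]
orientation: [0.003, 0.646, 0.764, 0.001]
wrist_force: [0.7, 0.8, -2.3]
width: 0.082
finger_force: 30.0
```

```bash
python3 - <<'E'
from h import *
P,R,s=pose(); print(P,hk(P),R.as_matrix().round(3).tolist(),s['wrist_force'])
T=ROOT-DH*.119; go((T[0],T[1],.2295),9.6)
f=grab('side'); e=P+R.apply([0,0,.015])
b=blob(f,'orange',(325,365,140,185)); print(b.min(0),b.max(0)); x=R.apply([1,0,0])
print(proj(f,[e+x*o+np.array([0,0,z]) for o,z in((-.02,0),(.02,0),(-.02,.044))]).round(1).tolist())
E
```

```text
[ 0.57089304 -0.02933851  0.23119352] [-0.1195  0.0007  0.0312] [[-0.166, 0.986, 0.006], [0.986, 0.166, -0.001], [-0.002, 0.005, -1.0]] [ 0.69210663  0.7947257  -2.26431931]
tot rot [ 0.31  0.13 -0.03] tool shift now [-0.0007  0.0005  0.0017] at goal yaw [-0.0007  0.0005  0.0017]
[341. 154.] [342. 155.]
[[342.7, 175.7], [337.1, 168.7], [343.2, 157.8]]
```

send_rows --rotation '[[0.3,0.1,0],[0,0,0],[0,0,0],[0,0,0],[0,0,0],[0,0,0],[0,0,0],[0,0,0],[0,0,0],[0,0,0]]' --dp '[[0,0,0.002],[0,0,0],[0,0.01,0],[0,0.012,0],[0,0.012,0],[0,0.012,0],[0,0.012,0],[0,0.01,0],[0,0,0],[0,0,0]]' --gripper '[0,0,0,0,0,0,0,0,0,0]'

```text
clock: 24.7
eef_pos: [0.638, -0.0175, 0.2274]
orientation: [-0.001, 0.645, 0.764, -0.001]
wrist_force: [0.3, -0.6, -2.9]
width: 0.082
finger_force: 30.0
```

```bash
python3 - <<'E'
from h import *
P,R,s=pose(); print(P,hk(P),s['wrist_force'])
f=grab('side'); im=cv2.cvtColor(f['frame'],cv2.COLOR_RGB2HSV); m=cv2.inRange(im,*HSV['yellow'])[165:182,350:392].any(0); print(''.join('#' if k else '.' for k in m))
E
```

```text
[ 0.63795683 -0.01753176  0.22738148] [-0.0514  0.0012  0.0274] [ 0.31047389 -0.57495987 -2.85903921]
.....#############....######..............
```

send_rows --rotation '[[0,0,0],[0,0,0],[0,0,0],[0,0,0],[0,0,0],[0,0,0],[0,0,0],[0,0,0],[0,0,0],[0,0,0],[0,0,0],[0,0,0]]' --dp '[[0,0,0.006],[0,0,0.004],[0,0,0.003],[0,0,0],[0,0,0],[0,0,0],[0,0,0],[0,0,0],[0,0,0],[0,0,-0.01],[0,0,-0.02],[0,0,-0.03]]' --gripper '[0,0,0,0,18,18,18,18,18,18,18,18]'

```text
clock: 25.75
eef_pos: [0.6363, -0.0176, 0.2726]
orientation: [-0.003, 0.646, 0.764, -0.002]
wrist_force: [0.2, -0.1, 0.7]
width: 0.181
finger_force: 0.0
```

```bash
python3 - <<'E'
from h import *
P,R,s=pose(); print(P,hk(P),s['wrist_force'],s['width']*94)
f=grab('side'); b=blob(f,'orange',(350,385,140,182)); print(len(b),b.min(0),b.max(0))
print(proj(f,[ROOT+DH*-.0554+NH*(y)+[0,0,z] for y,z in((-.02,0),(-.02,.044),(.02,.044))]).round(1).tolist())
E
```

```text
[ 0.63632885 -0.01756456  0.27257891] [-0.053   0.0014  0.0726] [ 0.20332469 -0.14539197  0.71736634] 16.984751221393545
5 [367. 159.] [369. 161.]
[[368.5, 178.5], [369.5, 161.2], [362.9, 154.7]]
```

send_rows --rotation '[[0,0,0],[0,0,0],[0,0,0],[0,0,0],[0,0,0],[0,0,0],[0,0,0],[0,0,0],[0,0,0],[0,0,0],[0,0,0],[0,0,0]]' --dp '[[0,-0.014,0],[0,-0.015,0],[0,0,0],[0,0,0.015],[0,0,0.02],[0,0,0.02],[0,0,0],[0,0.01,0],[0,0.012,0],[0,0.012,0],[0,0.007,0],[0,0,0]]' --gripper '[0,0,0,0,0,0,0,0,0,0,0,0]'

```text
clock: 26.8
eef_pos: [0.6502, -0.0156, 0.2207]
orientation: [-0.0, 0.645, 0.764, -0.001]
wrist_force: [-2.7, -0.0, 1.9]
width: 0.007
finger_force: 1.1
```

send_rows --rotation '[[0,0,0],[0,0,0]]' --dp '[[0,0.002,0],[0,0,0]]' --gripper '[0,0]'

```text
clock: 26.97
eef_pos: [0.6505, -0.0156, 0.2207]
orientation: [-0.001, 0.646, 0.764, -0.001]
wrist_force: [-4.4, -0.2, 1.8]
width: 0.004
finger_force: 2.5
```

```bash
python3 - <<'E'
from h import *
P,R,s=pose(); print(P,hk(P),s['wrist_force'])
E
```

```text
[ 0.65047769 -0.01562784  0.22065639] [-0.0387  0.0009  0.0207] [-4.41784057 -0.15937736  1.83538865]
```

send_rows --rotation '[[0,0,0],[0,0,0],[0,0,0],[0,0,0],[0,0,0]]' --dp '[[0,-0.015,0],[0,0,-0.02],[0,0,-0.025],[0,0,-0.025],[0,0,0]]' --gripper '[0,0,0,48,48]'

```text
clock: 27.38
eef_pos: [0.6385, -0.018, 0.2971]
orientation: [0.005, 0.645, 0.764, 0.003]
wrist_force: [0.0, 0.1, 1.6]
width: 0.112
finger_force: 0.0
```

```bash
python3 - <<'E'
from h import *
P,R,s=pose(); print(P,hk(P)); go((.5515,-.3186,.25),6.2,12)
E
```

```text
[ 0.63853463 -0.01797922  0.29710459] [-0.0509  0.0006  0.0971]
tot rot [0.63 0.16 3.39] tool shift now [-0.2818 -0.1364  0.0465] at goal yaw [-0.2895 -0.119   0.0471]
0 [-0.0235, -0.0114, 0.0039]
1 [-0.0235, -0.0112, 0.0039]
2 [-0.0236, -0.0111, 0.0039]
3 [-0.0236, -0.011, 0.0039]
4 [-0.0237, -0.0109, 0.0039]
5 [-0.0238, -0.0108, 0.0039]
6 [-0.0238, -0.0106, 0.0039]
7 [-0.0239, -0.0105, 0.0039]
8 [-0.0239, -0.0104, 0.0039]
9 [-0.024, -0.0103, 0.0039]
10 [-0.024, -0.0102, 0.0039]
11 [-0.0241, -0.01, 0.0039]
rot/row [0.05 0.01 0.28]
```

send_rows --rotation '[[0,0,0.28],[0,0,0.28],[0,0,0.28],[0,0,0.28],[0,0,0.28],[0,0,0.28],[0,0,0.28],[0,0,0.28],[0,0,0.28],[0,0,0.28],[0,0,0.28],[0,0,0.28]]' --dp '[[-0.0235,-0.0115,0],[-0.0235,-0.011,0],[-0.0235,-0.011,0],[-0.0235,-0.011,0],[-0.0235,-0.011,0],[-0.024,-0.011,0.005],[-0.024,-0.0105,0.005],[-0.024,-0.0105,0.007],[-0.024,-0.0105,0.007],[-0.024,-0.0105,0.007],[-0.024,-0.01,0.007],[-0.024,-0.01,0.007]]' --gripper '[48,48,48,48,48,48,48,48,48,48,48,48]'

```text
clock: 28.38
eef_pos: [0.549, -0.3199, 0.2444]
orientation: [0.0, 0.668, 0.744, -0.0]
wrist_force: [-0.1, 0.5, -0.2]
width: 0.478
finger_force: 0.0
```

send_rows --rotation '[[0,0,0],[0,0,0],[0,0,0]]' --dp '[[0,0,0],[0,0,0],[0,0,0]]' --gripper '[48,48,48]'

```text
clock: 28.63
eef_pos: [0.5495, -0.3182, 0.2451]
orientation: [-0.0, 0.668, 0.745, -0.0]
wrist_force: [-0.4, 0.6, -0.3]
width: 0.478
finger_force: 0.0
```

```bash
python3 - <<'E'
from h import *
P,R,s=pose(); print(P,s['width']*94); go((.5515,-.3186,.112),6.2)
E
```

```text
[ 0.54951322 -0.31823753  0.24505185] 44.932540133316024
tot rot [-0.04 -0.01  0.03] tool shift now [-0.0006  0.002   0.1331] at goal yaw [-0.0006  0.0019  0.1331]
```

send_rows --rotation '[[0,0,0],[0,0,0],[0,0,0],[0,0,0],[0,0,0],[0,0,0],[0,0,0],[0,0,0],[0,0,0],[0,0,0],[0,0,0],[0,0,0]]' --dp '[[0,0.002,0.025],[0,0,0.03],[0,0,0.03],[0,0,0.03],[0,0,0.018],[0,0,0],[0,0,0],[0,0,0],[0,0,0],[0,0,0],[0,0,0],[0,0,0]]' --gripper '[48,48,48,48,48,48,0,0,0,0,0,0]'

```text
clock: 29.63
eef_pos: [0.5514, -0.3187, 0.1132]
orientation: [0.0, 0.668, 0.744, -0.001]
wrist_force: [-0.1, 1.0, -0.3]
width: 0.092
finger_force: 0.8
```

send_rows --rotation '[[0,0,0],[0,0,0],[0,0,0]]' --dp '[[0,0,0],[0,0,0],[0,0,0]]' --gripper '[0,0,0]'

```text
clock: 29.88
eef_pos: [0.5505, -0.3189, 0.1131]
orientation: [-0.0, 0.668, 0.744, -0.001]
wrist_force: [-3.1, -0.5, 5.3]
width: 0.08
finger_force: 30.0
```

send_rows --rotation '[[0,0,0],[0,0,0],[0,0,0],[0,0,0],[0,0,0],[0,0,0],[0,0,0],[0,0,0],[0,0,0]]' --dp '[[0,0,-0.01],[0,0,-0.02],[0,0,-0.025],[0,0,-0.03],[0,0,-0.03],[0,0,-0.03],[0,0,-0.03],[0,0,-0.015],[0,0,0]]' --gripper '[0,0,0,0,0,0,0,0,0]'

```text
clock: 30.63
eef_pos: [0.5529, -0.3189, 0.3074]
orientation: [0.004, 0.667, 0.745, 0.0]
wrist_force: [-0.9, -0.2, -0.6]
width: 0.082
finger_force: 30.0
```

```bash
python3 - <<'E'
from h import *
P,R,s=pose(); print(P,R.as_matrix().round(3).tolist(),s['width']*94,s['wrist_force'])
T=ROOT-DH*.121; go((T[0],T[1],.31),9.6,12)
E
```

```text
[ 0.55292971 -0.31892992  0.30735984] [[-0.109, 0.994, 0.007], [0.994, 0.109, -0.005], [-0.006, 0.006, -1.0]] 7.682186184919137 [-0.93244847 -0.22746823 -0.64364661]
tot rot [ 0.35  0.34 -3.34] tool shift now [ 0.2851  0.048  -0.004 ] at goal yaw [ 0.2818  0.0645 -0.0026]
0 [0.0238, 0.004, -0.0003]
1 [0.0237, 0.0041, -0.0003]
2 [0.0237, 0.0042, -0.0003]
3 [0.0237, 0.0043, -0.0003]
4 [0.0237, 0.0045, -0.0003]
5 [0.0237, 0.0046, -0.0003]
6 [0.0236, 0.0047, -0.0003]
7 [0.0236, 0.0048, -0.0003]
8 [0.0236, 0.0049, -0.0003]
9 [0.0236, 0.005, -0.0002]
10 [0.0235, 0.0051, -0.0002]
11 [0.0235, 0.0053, -0.0002]
rot/row [ 0.03  0.03 -0.28]
```

send_rows --rotation '[[0,0,-0.28],[0,0,-0.28],[0,0,-0.28],[0,0,-0.28],[0,0,-0.28],[0,0,-0.28],[0,0,-0.28],[0,0,-0.28],[0,0,-0.28],[0,0,-0.28],[0,0,-0.28],[0,0,-0.26]]' --dp '[[0.024,0.004,0],[0.024,0.004,0],[0.0235,0.0045,0],[0.0235,0.0045,0],[0.0235,0.0045,0],[0.0235,0.0045,0],[0.0235,0.005,0],[0.0235,0.005,0],[0.0235,0.005,0],[0.0235,0.005,0],[0.0235,0.005,0],[0.0235,0.005,0]]' --gripper '[0,0,0,0,0,0,0,0,0,0,0,0]'

```text
clock: 31.63
eef_pos: [0.5682, -0.0288, 0.2994]
orientation: [-0.002, 0.645, 0.764, -0.001]
wrist_force: [0.3, 0.4, -2.3]
width: 0.083
finger_force: 30.0
```

send_rows --rotation '[[0,0,0],[0,0,0],[0,0,0],[0,0,0],[0,0,0],[0,0,0],[0,0,0],[0,0,0]]' --dp '[[0,0,0.01],[0,0,0.02],[0,0,0.02],[0,0,0.015],[0,0,0.009],[0,0,0],[0,0,0],[0,0,0]]' --gripper '[0,0,0,0,0,0,0,0]'

```text
clock: 32.3
eef_pos: [0.5688, -0.0307, 0.2286]
orientation: [-0.0, 0.646, 0.764, -0.0]
wrist_force: [-0.3, 0.6, -2.0]
width: 0.08
finger_force: 30.0
```

```bash
python3 - <<'E'
from h import *
P,R,s=pose(); print(P,hk(P),R.as_matrix().round(3).tolist(),s['wrist_force'])
T=ROOT-DH*.121; go((T[0],T[1],.2295),9.6)
E
```

```text
[ 0.56882637 -0.03065911  0.22864292] [-0.1217 -0.0003  0.0286] [[-0.166, 0.986, -0.0], [0.986, 0.166, -0.0], [-0.0, -0.0, -1.0]] [-0.31491298  0.64726884 -1.97224378]
tot rot [-0.02  0.02 -0.05] tool shift now [ 0.0003  0.0007 -0.0009] at goal yaw [ 0.0003  0.0007 -0.0009]
```

send_rows --rotation '[[0,0,0],[0,0,0],[0,0,0],[0,0,0],[0,0,0],[0,0,0],[0,0,0],[0,0,0],[0,0,0],[0,0,0]]' --dp '[[0,0,-0.001],[0,0,0],[0,0.01,0],[0,0.012,0],[0,0.012,0],[0,0.012,0],[0,0.012,0],[0,0.008,0],[0,0,0],[0,0,0]]' --gripper '[0,0,0,0,0,0,0,0,0,0]'

```text
clock: 33.13
eef_pos: [0.6338, -0.0193, 0.2285]
orientation: [-0.001, 0.646, 0.764, -0.001]
wrist_force: [-0.2, -0.1, -2.1]
width: 0.083
finger_force: 30.0
```

```bash
python3 - <<'E'
from h import *
P,R,s=pose(); print(P,hk(P),s['wrist_force'])
f=grab('side'); im=cv2.cvtColor(f['frame'],cv2.COLOR_RGB2HSV); m=cv2.inRange(im,*HSV['yellow'])[165:182,350:392].any(0); print(''.join('#' if k else '.' for k in m))
E
```

```text
[ 0.63380112 -0.01932497  0.22852966] [-0.0558  0.0001  0.0285] [-0.18593311 -0.12365093 -2.13502543]
.....###########.....####.................
```

send_rows --rotation '[[0,0,0],[0,0,0],[0,0,0],[0,0,0],[0,0,0],[0,0,0],[0,0,0],[0,0,0],[0,0,0],[0,0,0],[0,0,0],[0,0,0]]' --dp '[[0,0,0.006],[0,0,0.005],[0,0,0.003],[0,0,0],[0,0,0],[0,0,0],[0,0,0],[0,0,0],[0,0,0],[0,0,-0.01],[0,0,-0.02],[0,0,-0.03]]' --gripper '[0,0,0,0,18,18,18,18,18,18,18,18]'

```text
clock: 34.18
eef_pos: [0.6324, -0.0192, 0.2725]
orientation: [-0.003, 0.646, 0.764, -0.002]
wrist_force: [0.3, -1.1, 0.4]
width: 0.182
finger_force: 0.0
```

send_rows --rotation '[[0,0,0],[0,0,0],[0,0,0],[0,0,0],[0,0,0],[0,0,0],[0,0,0],[0,0,0],[0,0,0],[0,0,0],[0,0,0],[0,0,0]]' --dp '[[0,-0.014,0],[0,-0.014,0],[0,0,0],[0,0,0.015],[0,0,0.02],[0,0,0.02],[0,0,0],[0,0.01,0],[0,0.012,0],[0,0.01,0],[0,0.005,0],[0,0,0]]' --gripper '[0,0,0,0,0,0,0,0,0,0,0,0]'

```text
clock: 35.18
eef_pos: [0.6427, -0.0179, 0.2204]
orientation: [-0.001, 0.646, 0.764, -0.001]
wrist_force: [-3.2, -1.0, 1.0]
width: 0.004
finger_force: 1.3
```

```bash
python3 - <<'E'
from h import *
P,R,s=pose(); print(P,hk(P),s['wrist_force'],s['width'])
E
```

```text
[ 0.64268912 -0.01789934  0.22042673] [-0.0468 -0.      0.0204] [-3.16768078 -1.03536502  0.99603967] 0.003554130729014254
```

send_rows --rotation '[[0,0,0],[0,0,0],[0,0,0],[0,0,0],[0,0,0]]' --dp '[[0,-0.02,0],[0,0,-0.02],[0,0,-0.03],[0,0,-0.03],[0,0,0]]' --gripper '[0,0,0,50,50]'

```text
clock: 35.6
eef_pos: [0.6249, -0.0213, 0.3085]
orientation: [0.006, 0.646, 0.764, 0.004]
wrist_force: [0.6, -0.3, 1.1]
width: 0.116
finger_force: 0.0
```

send_rows --rotation '[[0,0,0],[0,0,0],[0,0,0],[0,0,0],[0,0,0],[0,0,0],[0,0,0],[0,0,0],[0,0,0],[0,0,0],[0,0,0],[0,0,0]]' --dp '[[0.023,-0.017,0],[0.023,-0.017,0],[0.023,-0.017,0],[0.023,-0.017,0],[0.023,-0.017,0],[0.023,-0.017,0],[0.023,-0.017,0],[0.023,-0.017,0],[0.023,-0.017,0],[0.023,-0.017,0],[0.023,-0.017,0],[0.023,-0.017,0]]' --gripper '[50,50,50,50,50,50,50,50,50,50,50,50]'

```text
clock: 36.6
eef_pos: [0.3749, 0.2181, 0.3006]
orientation: [-0.0, 0.646, 0.764, 0.001]
wrist_force: [0.8, -0.2, 0.3]
width: 0.498
finger_force: 0.0
```

```bash
python3 - <<'E'
from h import *
P,R,s=pose(); print(P,s['clock'])
t=grab('top');f=grab('side')
a=cv2.resize(t['frame'][90:290,140:400],None,fx=2,fy=2,interpolation=cv2.INTER_CUBIC); b=cv2.resize(f['frame'][120:260,330:405],None,fx=3.7,fy=3.7,interpolation=cv2.INTER_CUBIC)
H=max(a.shape[0],b.shape[0]); o=np.zeros((H,a.shape[1]+b.shape[1],3),np.uint8); o[:a.shape[0],:a.shape[1]]=a; o[:b.shape[0],a.shape[1]:]=b; print(o.shape)
cv2.imwrite('pics/m1.png',cv2.cvtColor(o,cv2.COLOR_RGB2BGR))
for c,r in (('red',(285,320,222,262)),('yellow',(322,356,222,266)),('green',(356,392,228,270))): print(c,topbox(t,c,r))
E
```

```text
[0.37491428 0.21806634 0.30055141] 36.6
(518, 798, 3)
red (array([0.4746, 0.0373]), np.float64(0.034), np.float64(0.046), 'long yaw deg', np.float64(178.6))
yellow (array([ 0.4503, -0.0604]), np.float64(0.007), np.float64(0.027), 'long yaw deg', np.float64(-159.8))
green (array([ 0.4157, -0.1696]), np.float64(0.05), np.float64(0.037), 'long yaw deg', np.float64(-29.0))
```

View pics/m1.png

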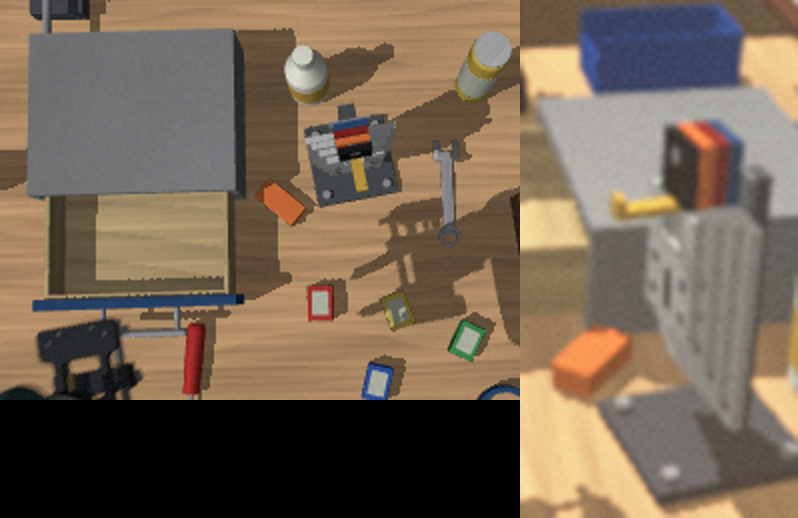

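All four jigs hang tightly in the order A, B, C, D. Green has been knocked (now crop (468,341)), yellow is at crop (397,310), red at (320,302). Now the boxes; computing drawer geometry and the move to red.

```bash
python3 - <<'E'
from h import *
t=grab('top')
c=lambda u,v:(140+u/2,90+v/2)
for n,p,z in (('unitL',(30,193),.1),('unitR',(238,195),.1),('unitBL',(30,33),.1),('frontL',(33,302),.088),('frontR',(243,298),.088),('wallL inner',(64,293),.078),('wallR inner',(229,291),.078),('handL',(105,333),.067),('handR',(180,333),.067)): print(n,onz(t,*c(*p),z).round(4))
go((.4746,.0373,.13),88.6,12)
E
```

```text
unitL [0.6318 0.4209 0.1   ]
unitR [0.6218 0.1416 0.1   ]
unitBL [0.8542 0.4247 0.1   ]
frontL [0.4857 0.4198 0.088 ]
frontR [0.4832 0.1383 0.088 ]
wallL inner [0.4967 0.3824 0.078 ]
wallR inner [0.4933 0.1587 0.078 ]
handL [0.4408 0.3303 0.067 ]
handR [0.4379 0.2281 0.067 ]
tot rot [ 1.000e-01  1.000e-02 -7.883e+01] tool shift now [-0.1953  0.0672  0.1709] at goal yaw [-0.1039 -0.1784  0.171 ]
0 [-0.0163, 0.0056, 0.0142]
1 [-0.0168, 0.0037, 0.0142]
2 [-0.0171, 0.0018, 0.0142]
3 [-0.0172, -0.0002, 0.0142]
4 [-0.0171, -0.0022, 0.0142]
5 [-0.0167, -0.0041, 0.0142]
6 [-0.0161, -0.006, 0.0142]
7 [-0.0153, -0.0078, 0.0142]
8 [-0.0143, -0.0095, 0.0142]
9 [-0.0132, -0.0111, 0.0142]
10 [-0.0118, -0.0125, 0.0142]
11 [-0.0103, -0.0138, 0.0142]
rot/row [ 0.01  0.   -6.57]
```

send_rows --rotation '[[0,0,-6.57],[0,0,-6.57],[0,0,-6.57],[0,0,-6.57],[0,0,-6.57],[0,0,-6.57],[0,0,-6.57],[0,0,-6.57],[0,0,-6.57],[0,0,-6.57],[0,0,-6.57],[0,0,-6.57]]' --dp '[[-0.016,0.0055,0.014],[-0.017,0.0035,0.014],[-0.017,0.002,0.014],[-0.017,0,0.014],[-0.017,-0.002,0.014],[-0.0165,-0.004,0.014],[-0.016,-0.006,0.014],[-0.0155,-0.008,0.014],[-0.0145,-0.0095,0.014],[-0.013,-0.011,0.014],[-0.012,-0.0125,0.014],[-0.0105,-0.014,0.014]]' --gripper '[60,60,60,60,60,60,60,60,60,60,60,60]'

```text
clock: 37.75
eef_pos: [0.4756, 0.0341, 0.1312]
orientation: [-0.0, 0.012, 1.0, -0.0]
wrist_force: [-0.5, -0.5, -0.3]
width: 0.601
finger_force: 0.0
```

send_rows --rotation '[[0,0,0],[0,0,0],[0,0,0]]' --dp '[[0,0,0],[0,0,0],[0,0,0]]' --gripper '[60,60,60]'

```text
clock: 38.0
eef_pos: [0.475, 0.0359, 0.1326]
orientation: [-0.0, 0.015, 1.0, 0.0]
wrist_force: [0.8, -0.3, 0.4]
width: 0.601
finger_force: 0.0
```

```bash
python3 - <<'E'
from h import *
P,R,s=pose(); print(P,s['width']*94); go((.4746,.0373,.006),88.6)
f=grab('side'); b=blob(f,'red',(285,315,215,245)); print(b.min(0),b.max(0)); print(proj(f,[[.4746+dx,.0373+dy,z] for dx,dy,z in((-.025,-.018,0),(.025,-.018,0),(-.025,.018,.028),(.025,.018,.028))]).round(1).tolist())
E
```

```text
[0.47500711 0.0359444  0.13261316] 56.49998472812639
tot rot [ 0.01 -0.05 -0.36] tool shift now [0.0003 0.0013 0.1266] at goal yaw [0.0004 0.0013 0.1266]
[290. 223.] [307. 232.]
[[290.8, 240.1], [309.4, 238.7], [289.6, 224.1], [307.9, 222.7]]
```

send_rows --rotation '[[0,0,0],[0,0,0],[0,0,0],[0,0,0],[0,0,0],[0,0,0],[0,0,0],[0,0,0],[0,0,0],[0,0,0],[0,0,0],[0,0,0]]' --dp '[[0,0.001,0.025],[0,0,0.03],[0,0,0.03],[0,0,0.025],[0,0,0.016],[0,0,0],[0,0,0],[0,0,0],[0,0,0],[0,0,0],[0,0,0],[0,0,0]]' --gripper '[60,60,60,60,60,60,20,20,20,20,20,20]'

```text
clock: 39.05
eef_pos: [0.4762, 0.0374, 0.0083]
orientation: [0.001, 0.014, 1.0, 0.0]
wrist_force: [0.4, 1.3, 5.6]
width: 0.379
finger_force: 30.0
```

send_rows --rotation '[[0,0,0],[0,0,0],[0,0,0],[0,0,0],[0,0,0],[0,0,0]]' --dp '[[0,0,-0.02],[0,0,-0.03],[0,0,-0.03],[0,0,-0.03],[0,0,-0.03],[0,0,0]]' --gripper '[20,20,20,20,20,20]'

```text
clock: 39.55
eef_pos: [0.4785, 0.0369, 0.1534]
orientation: [0.006, 0.014, 1.0, -0.0]
wrist_force: [0.3, 0.0, -0.0]
width: 0.381
finger_force: 30.0
```

```bash
python3 - <<'E'
from h import *
P,R,s=pose(); print(P,s['width']*94); go((.555,.35,.14),90,12)
E
```

```text
[0.47845938 0.03687947 0.15337404] 35.85971595279541
tot rot [-0.05  0.66 -1.6 ] tool shift now [-0.0676  0.3151  0.0139] at goal yaw [-0.0765  0.3131  0.0134]
0 [-0.0056, 0.0263, 0.0012]
1 [-0.0057, 0.0262, 0.0012]
2 [-0.0058, 0.0262, 0.0012]
3 [-0.0058, 0.0262, 0.0011]
4 [-0.0059, 0.0262, 0.0011]
5 [-0.0059, 0.0262, 0.0011]
6 [-0.006, 0.0262, 0.0011]
7 [-0.0061, 0.0262, 0.0011]
8 [-0.0061, 0.0262, 0.0011]
9 [-0.0062, 0.0261, 0.0011]
10 [-0.0063, 0.0261, 0.0011]
11 [-0.0063, 0.0261, 0.0011]
rot/row [-0.    0.05 -0.13]
```

send_rows --rotation '[[0,0,0],[0,0,0],[0,0,0],[0,0,0],[0,0,0],[0,0,0],[0,0,0],[0,0,0],[0,0,0],[0,0,0],[0,0,-0.8],[0,0,-0.8]]' --dp '[[-0.0055,0.0265,0],[-0.0055,0.0265,0],[-0.0055,0.0265,0],[-0.0055,0.0265,0],[-0.0055,0.0265,0],[-0.0055,0.0265,0],[-0.006,0.026,0],[-0.006,0.026,0],[-0.006,0.026,0],[-0.006,0.026,0],[-0.006,0.026,0],[-0.006,0.026,0]]' --gripper '[20,20,20,20,20,20,20,20,20,20,20,20]'

```text
clock: 40.55
eef_pos: [0.5517, 0.3511, 0.1442]
orientation: [-0.002, -0.0, 1.0, -0.001]
wrist_force: [0.4, -1.5, -1.4]
width: 0.384
finger_force: 30.0
```

send_rows --rotation '[[0,0,0],[0,0,0],[0,0,0]]' --dp '[[0,0,0],[0,0,0],[0,0,0]]' --gripper '[20,20,20]'

```text
clock: 40.8
eef_pos: [0.5515, 0.3495, 0.1446]
orientation: [-0.002, 0.0, 1.0, -0.001]
wrist_force: [-0.2, -0.6, -1.3]
width: 0.38
finger_force: 30.0
```

```bash
python3 - <<'E'
from h import *
P,R,s=pose(); print(P,s['width']*94); go((.555,.35,.032),90)
E
```

```text
[0.5515038  0.34948039 0.1445886 ] 35.73590597185693
tot rot [-0.11 -0.2  -0.  ] tool shift now [-0.0039  0.0007  0.1126] at goal yaw [-0.0035  0.0005  0.1126]
```

send_rows --rotation '[[0,0,0],[0,0,0],[0,0,0],[0,0,0],[0,0,0],[0,0,0],[0,0,0],[0,0,0],[0,0,0],[0,0,0],[0,0,0],[0,0,0]]' --dp '[[-0.003,0,0.025],[0,0,0.03],[0,0,0.03],[0,0,0.018],[0,0,0.009],[0,0,0],[0,0,0],[0,0,0],[0,0,0],[0,0,0],[0,0,-0.015],[0,0,-0.03]]' --gripper '[20,20,20,20,20,20,20,50,50,50,50,50]'

```text
clock: 41.8
eef_pos: [0.5522, 0.3488, 0.0748]
orientation: [-0.005, -0.0, 1.0, -0.002]
wrist_force: [-0.3, 0.4, -0.8]
width: 0.504
finger_force: 0.0
```

send_rows --rotation '[[0,0,0],[0,0,0],[0,0,0],[0,0,0],[0,0,0]]' --dp '[[0,0,-0.03],[0,0,-0.03],[0,0,-0.02],[0,0,0],[0,0,0]]' --gripper '[50,60,60,60,60]'

```text
clock: 42.22
eef_pos: [0.5559, 0.3508, 0.1611]
orientation: [0.001, -0.0, 1.0, 0.001]
wrist_force: [-0.1, -1.0, -0.0]
width: 0.597
finger_force: 0.0
```

```bash
python3 - <<'E'
from h import *
P,R,s=pose(); print(P,s['width']*94)
t=grab('top')
print('green',topbox(t,'green',(340,410,228,290))); HSV['yellow']=((18,70,60),(34,255,255)); print('yellow',topbox(t,'yellow',(322,356,222,266)))
b=blob(t,'red',(170,260,180,240)); print('red', None if b is None else (len(b),onz(t,*b.mean(0),.05)))
go((.4607,-.0715,.14),110.9,12)
E
```

```text
[0.55587608 0.35078674 0.1610832 ] 56.0869472384206
green (array([ 0.4157, -0.1696]), np.float64(0.047), np.float64(0.039), 'long yaw deg', np.float64(-29.0))
yellow (array([ 0.4607, -0.0719]), np.float64(0.038), np.float64(0.051), 'long yaw deg', np.float64(-160.0))
red (62, array([0.54930258, 0.34032831, 0.05      ]))
tot rot [ 1.000e-02 -9.000e-02 -2.089e+01] tool shift now [ 0.0943 -0.4217  0.0188] at goal yaw [ 0.2384 -0.3604  0.0186]
0 [0.0079, -0.0351, 0.0016]
1 [0.0089, -0.0349, 0.0016]
2 [0.01, -0.0346, 0.0016]
3 [0.011, -0.0343, 0.0016]
4 [0.0121, -0.0339, 0.0016]
5 [0.0131, -0.0336, 0.0016]
6 [0.0141, -0.0331, 0.0016]
7 [0.0151, -0.0327, 0.0016]
8 [0.0161, -0.0322, 0.0016]
9 [0.0171, -0.0317, 0.0016]
10 [0.018, -0.0312, 0.0016]
11 [0.0189, -0.0306, 0.0015]
rot/row [ 0.   -0.01 -1.74]
```

send_rows --rotation '[[0,0,-1.74],[0,0,-1.74],[0,0,-1.74],[0,0,-1.74],[0,0,-1.74],[0,0,-1.74],[0,0,-1.74],[0,0,-1.74],[0,0,-1.74],[0,0,-1.74],[0,0,-1.74],[0,0,-1.5]]' --dp '[[0.008,-0.035,0],[0.009,-0.035,0],[0.01,-0.0345,0],[0.011,-0.0345,0],[0.012,-0.034,0],[0.013,-0.0335,0],[0.014,-0.033,0],[0.015,-0.0325,0],[0.016,-0.032,0],[0.017,-0.0315,0],[0.018,-0.031,0.01],[0.019,-0.0305,0.01]]' --gripper '[60,60,60,60,60,60,60,60,60,60,60,60]'

```text
clock: 43.27
eef_pos: [0.4591, -0.0717, 0.137]
orientation: [-0.002, -0.18, 0.984, 0.001]
wrist_force: [0.6, -0.3, 0.5]
width: 0.599
finger_force: 0.0
```

send_rows --rotation '[[0,0,0],[0,0,0],[0,0,0]]' --dp '[[0,0,0],[0,0,0],[0,0,0]]' --gripper '[60,60,60]'

```text
clock: 43.52
eef_pos: [0.4599, -0.0699, 0.1375]
orientation: [-0.002, -0.179, 0.984, 0.001]
wrist_force: [-0.3, -0.2, -0.1]
width: 0.597
finger_force: 0.0
```

```bash
python3 - <<'E'
from h import *
P,R,s=pose(); print(P,s['width']*94,s['qpos'].round(2)); go((.4607,-.0717,.007),110.5)
f=grab('side'); HSV['yellow']=((18,70,60),(34,255,255)); b=blob(f,'yellow',(275,320,240,275)); print(b.min(0),b.max(0),proj(f,[[.4607,-.0717,z] for z in (0,.028)]))
E
```

```text
[ 0.4598663  -0.06992864  0.1375051 ] 56.138152616222314 [-0.27 -0.08  1.67  0.    1.55 -2.2 ]
tot rot [ 0.17 -0.22  0.1 ] tool shift now [-0.0006 -0.0023  0.1305] at goal yaw [-0.0002 -0.002   0.1305]
[275. 240.] [319. 274.] [[297.22187748 261.24974953]
 [296.77659994 252.16771292]]
```

send_rows --rotation '[[0,0,0],[0,0,0],[0,0,0],[0,0,0],[0,0,0],[0,0,0],[0,0,0],[0,0,0],[0,0,0],[0,0,0],[0,0,0],[0,0,0]]' --dp '[[0,-0.002,0.025],[0,0,0.03],[0,0,0.03],[0,0,0.03],[0,0,0.015],[0,0,0],[0,0,0],[0,0,0],[0,0,0],[0,0,0],[0,0,0],[0,0,0]]' --gripper '[60,60,60,60,60,60,20,20,20,20,20,20]'

```text
clock: 44.57
eef_pos: [0.4628, -0.0722, 0.0111]
orientation: [0.001, -0.179, 0.984, -0.0]
wrist_force: [0.8, 2.6, 5.9]
width: 0.382
finger_force: 30.0
```

send_rows --rotation '[[0,0,0],[0,0,0],[0,0,0],[0,0,0],[0,0,0],[0,0,0]]' --dp '[[0,0,-0.02],[0,0,-0.03],[0,0,-0.03],[0,0,-0.03],[0,0,-0.03],[0,0,0]]' --gripper '[20,20,20,20,20,20]'

```text
clock: 45.07
eef_pos: [0.465, -0.0737, 0.1562]
orientation: [0.005, -0.179, 0.984, -0.003]
wrist_force: [0.8, -0.8, -0.7]
width: 0.376
finger_force: 30.0
```

```bash
python3 - <<'E'
from h import *
P,R,s=pose(); print(P,s['width']*94); go((.557,.28,.145),90,12)
E
```

```text
[ 0.4649636  -0.07370913  0.15615861] 35.30493871195179
tot rot [-0.36  0.56 20.63] tool shift now [-0.2107  0.2987  0.0106] at goal yaw [-0.092   0.3537  0.0112]
0 [-0.0176, 0.0249, 0.0009]
1 [-0.0168, 0.0254, 0.0009]
2 [-0.016, 0.0259, 0.0009]
3 [-0.0152, 0.0264, 0.0009]
4 [-0.0145, 0.0268, 0.0009]
5 [-0.0136, 0.0272, 0.0009]
6 [-0.0128, 0.0276, 0.0009]
7 [-0.012, 0.028, 0.0009]
8 [-0.0111, 0.0283, 0.0009]
9 [-0.0103, 0.0287, 0.0009]
10 [-0.0094, 0.029, 0.0009]
11 [-0.0085, 0.0292, 0.0009]
rot/row [-0.03  0.05  1.72]
```

send_rows --rotation '[[0,0,1.72],[0,0,1.72],[0,0,1.72],[0,0,1.72],[0,0,1.72],[0,0,1.72],[0,0,1.72],[0,0,1.72],[0,0,1.72],[0,0,1.72],[0,0,1.72],[0,0,1.72]]' --dp '[[-0.0175,0.025,0],[-0.017,0.0255,0],[-0.016,0.026,0],[-0.0155,0.0265,0],[-0.0145,0.027,0],[-0.0135,0.027,0],[-0.013,0.0275,0],[-0.012,0.028,0],[-0.011,0.0285,0],[-0.0105,0.0285,0],[-0.0095,0.029,0],[-0.0085,0.029,0]]' --gripper '[20,20,20,20,20,20,20,20,20,20,20,20]'

```text
clock: 46.07
eef_pos: [0.5534, 0.2825, 0.147]
orientation: [-0.002, 0.001, 1.0, -0.001]
wrist_force: [0.0, 0.5, -1.1]
width: 0.382
finger_force: 30.0
```

send_rows --rotation '[[0,0,0],[0,0,0],[0,0,0]]' --dp '[[0,0,0],[0,0,0],[0,0,0]]' --gripper '[20,20,20]'

```text
clock: 46.32
eef_pos: [0.5532, 0.2808, 0.1474]
orientation: [-0.002, -0.0, 1.0, -0.001]
wrist_force: [0.2, -0.6, -1.1]
width: 0.382
finger_force: 30.0
```

```bash
python3 - <<'E'
from h import *
P,R,s=pose(); print(P,s['width']*94); go((.557,.28,.035),90)
E
```

```text
[0.55318594 0.28078317 0.1474069 ] 35.927182613018736
tot rot [-0.12 -0.21  0.02] tool shift now [-0.0042 -0.0006  0.1124] at goal yaw [-0.0038 -0.0008  0.1124]
```

send_rows --rotation '[[0,0,0],[0,0,0],[0,0,0],[0,0,0],[0,0,0],[0,0,0],[0,0,0],[0,0,0],[0,0,0],[0,0,0],[0,0,0],[0,0,0]]' --dp '[[-0.003,0,0.025],[0,0,0.03],[0,0,0.03],[0,0,0.018],[0,0,0.008],[0,0,0],[0,0,0],[0,0,0],[0,0,0],[0,0,0],[0,0,-0.015],[0,0,-0.03]]' --gripper '[20,20,20,20,20,20,20,48,48,48,48,48]'

```text
clock: 47.32
eef_pos: [0.5541, 0.2806, 0.0796]
orientation: [-0.005, -0.0, 1.0, -0.002]
wrist_force: [0.1, 0.4, -0.9]
width: 0.484
finger_force: 0.0
```

send_rows --rotation '[[0,0,0],[0,0,0],[0,0,0],[0,0,0],[0,0,0]]' --dp '[[0,0,-0.03],[0,0,-0.03],[0,0,-0.02],[0,0,0],[0,0,0]]' --gripper '[48,60,60,60,60]'

```text
clock: 47.73
eef_pos: [0.5579, 0.2821, 0.1655]
orientation: [0.002, -0.0, 1.0, 0.001]
wrist_force: [-0.2, -0.4, -0.3]
width: 0.596
finger_force: 0.0
```

```bash
python3 - <<'E'
from h import *
P,R,s=pose(); print(P,s['width']*94)
t=grab('top')
print('green',topbox(t,'green',(340,410,228,290))); HSV['yellow']=((18,70,60),(34,255,255))
go((.4157,-.1696,.14),61,14)
E
```

```text
[0.55785524 0.28212377 0.16552618] 56.01252734837149
green (array([ 0.4148, -0.1699]), np.float64(0.048), np.float64(0.038), 'long yaw deg', np.float64(-29.0))
tot rot [-1.000e-02 -5.000e-02  2.902e+01] tool shift now [ 0.1412 -0.4512  0.0232] at goal yaw [-0.0954 -0.4631  0.0231]
0 [0.0101, -0.0322, 0.0017]
1 [0.0089, -0.0326, 0.0017]
2 [0.0077, -0.0329, 0.0017]
3 [0.0065, -0.0331, 0.0017]
4 [0.0053, -0.0333, 0.0017]
5 [0.0041, -0.0335, 0.0017]
6 [0.0029, -0.0336, 0.0017]
7 [0.0017, -0.0337, 0.0016]
8 [0.0005, -0.0338, 0.0016]
9 [-0.0008, -0.0338, 0.0016]
10 [-0.002, -0.0337, 0.0016]
11 [-0.0032, -0.0336, 0.0016]
12 [-0.0044, -0.0335, 0.0016]
13 [-0.0056, -0.0333, 0.0016]
rot/row [-0.   -0.    2.07]
```

send_rows --rotation '[[0,0,2.07],[0,0,2.07],[0,0,2.07],[0,0,2.07],[0,0,2.07],[0,0,2.07],[0,0,2.07],[0,0,2.07],[0,0,2.07],[0,0,2.07],[0,0,2.07],[0,0,2.07]]' --dp '[[0.01,-0.032,0],[0.009,-0.0325,0],[0.0075,-0.033,0],[0.0065,-0.033,0],[0.0055,-0.0335,0],[0.004,-0.0335,0],[0.003,-0.0335,0],[0.0015,-0.0335,0],[0.0005,-0.034,0],[-0.001,-0.034,0],[-0.002,-0.0335,0],[-0.003,-0.0335,0]]' --gripper '[60,60,60,60,60,60,60,60,60,60,60,60]'

```text
clock: 48.78
eef_pos: [0.4343, -0.1058, 0.1608]
orientation: [-0.003, 0.216, 0.976, -0.0]
wrist_force: [0.1, 0.9, 0.2]
width: 0.6
finger_force: 0.0
```

send_rows --rotation '[[0,0,2.07],[0,0,2.07],[0,0,0],[0,0,0],[0,0,0]]' --dp '[[-0.0045,-0.0335,0.01],[-0.0055,-0.0335,0.01],[0,0,0],[0,0,0],[0,0,0]]' --gripper '[60,60,60,60,60]'

```text
clock: 49.2
eef_pos: [0.4154, -0.1688, 0.1418]
orientation: [-0.002, 0.25, 0.968, 0.0]
wrist_force: [-0.1, 0.2, 0.4]
width: 0.603
finger_force: 0.0
```

```bash
python3 - <<'E'
from h import *
P,R,s=pose(); print(P,s['width']*94,s['qpos'].round(2)); go((.4152,-.1698,.007),61)
f=grab('side'); b=blob(f,'green',(255,320,260,310)); print(b.min(0),b.max(0),proj(f,[[.4152,-.1698,z] for z in (0,.028)]))
t=grab('top'); HSV['yellow']=((18,70,60),(34,255,255))
for c in('red','yellow'):
    b=blob(t,c,(170,255,192,238)); print(c,None if b is None else (len(b),onz(t,*b.mean(0),.05).round(3)))
E
```

```text
[ 0.41536955 -0.1688311   0.14175811] 56.66921934929628 [-0.51 -0.12  1.7  -0.    1.56 -1.58]
tot rot [-0.02 -0.25  0.01] tool shift now [-0.0009 -0.0009  0.1348] at goal yaw [-0.0003 -0.0009  0.1348]
[267. 280.] [290. 289.] [[279.75933841 290.81599185]
 [278.97467695 281.2202771 ]]
red (114, array([0.554, 0.349, 0.05 ]))
yellow (3328, array([0.557, 0.275, 0.05 ]))
```

send_rows --rotation '[[0,0,0],[0,0,0],[0,0,0],[0,0,0],[0,0,0],[0,0,0],[0,0,0],[0,0,0],[0,0,0],[0,0,0],[0,0,0],[0,0,0]]' --dp '[[-0.0005,-0.001,0.025],[0,0,0.03],[0,0,0.03],[0,0,0.03],[0,0,0.02],[0,0,0],[0,0,0],[0,0,0],[0,0,0],[0,0,0],[0,0,0],[0,0,0]]' --gripper '[60,60,60,60,60,60,20,20,20,20,20,20]'

```text
clock: 50.3
eef_pos: [0.4174, -0.1714, 0.0104]
orientation: [0.001, 0.25, 0.968, -0.001]
wrist_force: [0.0, 0.4, 6.2]
width: 0.388
finger_force: 29.9
```

send_rows --rotation '[[0,0,0],[0,0,0],[0,0,0],[0,0,0],[0,0,0],[0,0,0]]' --dp '[[0,0,-0.02],[0,0,-0.03],[0,0,-0.03],[0,0,-0.03],[0,0,-0.03],[0,0,0]]' --gripper '[20,20,20,20,20,20]'

```text
clock: 50.8
eef_pos: [0.4193, -0.1726, 0.1554]
orientation: [0.006, 0.25, 0.968, -0.002]
wrist_force: [1.2, -0.2, -0.1]
width: 0.377
finger_force: 29.9
```

```bash
python3 - <<'E'
from h import *
P,R,s=pose(); print(P,s['width']*94); go((.557,.21,.145),90,12)
E
```

```text
[ 0.4193209  -0.17259677  0.15541996] 35.462854893688124
tot rot [ -0.23   0.65 -28.98] tool shift now [0.0651 0.4014 0.0092] at goal yaw [-0.1377  0.3826  0.0104]
0 [0.0054, 0.0335, 0.0008]
1 [0.004, 0.0336, 0.0008]
2 [0.0026, 0.0338, 0.0008]
3 [0.0012, 0.0339, 0.0008]
4 [-0.0003, 0.0339, 0.0008]
5 [-0.0017, 0.0338, 0.0008]
6 [-0.0031, 0.0337, 0.0008]
7 [-0.0045, 0.0336, 0.0009]
8 [-0.006, 0.0334, 0.0009]
9 [-0.0074, 0.0331, 0.0009]
10 [-0.0087, 0.0327, 0.0009]
11 [-0.0101, 0.0323, 0.0009]
rot/row [-0.02  0.05 -2.42]
```

send_rows --rotation '[[0,0,-2.42],[0,0,-2.42],[0,0,-2.42],[0,0,-2.42],[0,0,-2.42],[0,0,-2.42],[0,0,-2.42],[0,0,-2.42],[0,0,-2.42],[0,0,-2.42],[0,0,-2.42],[0,0,-2.42]]' --dp '[[0.0055,0.0335,0],[0.004,0.0335,0],[0.0025,0.034,0],[0.001,0.034,0],[-0.0005,0.034,0],[-0.0015,0.034,0],[-0.003,0.0335,0],[-0.0045,0.0335,0],[-0.006,0.0335,0],[-0.0075,0.033,0],[-0.009,0.0325,0],[-0.01,0.0325,0]]' --gripper '[20,20,20,20,20,20,20,20,20,20,20,20]'

```text
clock: 51.8
eef_pos: [0.5536, 0.2136, 0.1465]
orientation: [-0.002, -0.002, 1.0, -0.0]
wrist_force: [0.4, -0.3, -0.0]
width: 0.384
finger_force: 29.9
```

send_rows --rotation '[[0,0,0],[0,0,0],[0,0,0]]' --dp '[[0,0,0],[0,0,0],[0,0,0]]' --gripper '[20,20,20]'

```text
clock: 52.05
eef_pos: [0.5532, 0.2116, 0.1467]
orientation: [-0.002, -0.001, 1.0, -0.001]
wrist_force: [0.3, -0.6, -1.2]
width: 0.38
finger_force: 29.9
```

```bash
python3 - <<'E'
from h import *
P,R,s=pose(); print(P,s['width']*94); go((.557,.211,.035),90)
E
```

```text
[0.55317616 0.21159755 0.14671815] 35.69962422691877
tot rot [-0.08 -0.21  0.06] tool shift now [-0.0042 -0.0004  0.1117] at goal yaw [-0.0038 -0.0006  0.1117]
```

send_rows --rotation '[[0,0,0],[0,0,0],[0,0,0],[0,0,0],[0,0,0],[0,0,0],[0,0,0],[0,0,0],[0,0,0],[0,0,0],[0,0,0],[0,0,0]]' --dp '[[-0.003,0,0.025],[0,0,0.03],[0,0,0.03],[0,0,0.018],[0,0,0.008],[0,0,0],[0,0,0],[0,0,0],[0,0,0],[0,0,0],[0,0,-0.015],[0,0,-0.03]]' --gripper '[20,20,20,20,20,20,20,48,48,48,48,48]'

```text
clock: 53.05
eef_pos: [0.554, 0.2114, 0.0787]
orientation: [-0.005, -0.001, 1.0, -0.001]
wrist_force: [0.1, -0.8, -0.7]
width: 0.478
finger_force: 0.0
```

send_rows --rotation '[[0,0,0],[0,0,0],[0,0,0],[0,0,0],[0,0,0],[0,0,0],[0,0,0],[0,0,0],[0,0,0],[0,0,0],[0,0,0]]' --dp '[[0,0,-0.03],[0,0,-0.03],[0,0,-0.02],[0.035,0,0],[0.035,0.02,0],[0.035,0.03,0],[0.035,0.03,0],[0.035,0.025,0],[0.015,0,0],[0,0,0],[0,0,0]]' --gripper '[48,20,0,0,0,0,0,0,0,0,0]'

```text
clock: 53.97
eef_pos: [0.3746, 0.3109, 0.1633]
orientation: [0.0, -0.001, 1.0, 0.0]
wrist_force: [0.6, -0.0, -0.0]
width: 0.004
finger_force: 0.0
```

```bash
python3 - <<'E'
from h import *
P,R,s=pose(); print(P,s['width']*94,s['clock']); go((.385,.315,.047),90)
t=grab('top'); f=grab('side')
a=cv2.resize(t['frame'][130:310,140:300],None,fx=2.5,fy=2.5,interpolation=cv2.INTER_CUBIC); b=cv2.resize(f['frame'][110:230,240:400],None,fx=2.4,fy=2.4,interpolation=cv2.INTER_CUBIC)
o=np.zeros((450,784,3),np.uint8); o[:a.shape[0],:400]=a; o[:b.shape[0],400:]=b
cv2.imwrite('pics/m2.png',cv2.cvtColor(o,cv2.COLOR_RGB2BGR))
E
```

```text
[0.37458929 0.31088031 0.1633046 ] 0.3454300462458034 53.9667
tot rot [0.04 0.05 0.17] tool shift now [-0.0103  0.004   0.1163] at goal yaw [-0.0104  0.0041  0.1163]
```

View pics/m2.png

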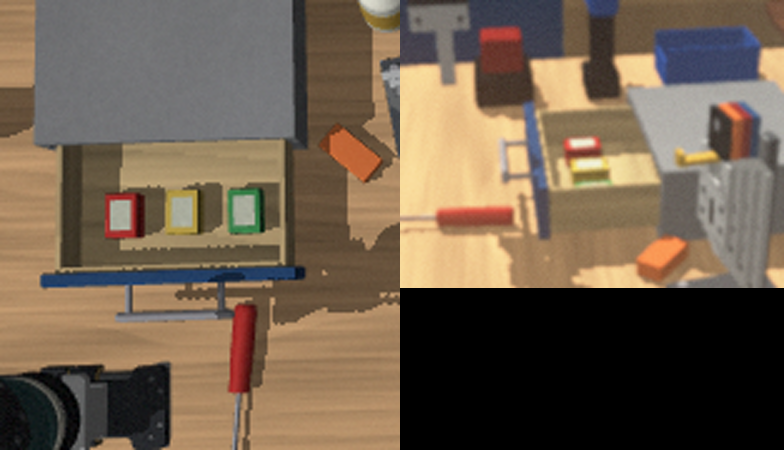

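All three boxes lie flat in the drawer (crop (124,215), (183,212), (245,210)); the screwdriver is clear of y≈0.31. Descend in front of the handle and push.

send_rows --rotation '[[0,0,0],[0,0,0],[0,0,0],[0,0,0],[0,0,0],[0,0,0],[0,0,0],[0,0,0],[0,0,0],[0,0,0],[0,0,0],[0,0,0]]' --dp '[[0,0,0.03],[0,0,0.03],[0,0,0.03],[0,0,0.026],[0,0,0],[-0.02,0,0],[-0.02,0,0],[-0.012,0,0],[-0.012,0,0],[-0.012,0,0],[-0.012,0,0],[-0.012,0,0]]' --gripper '[0,0,0,0,0,0,0,0,0,0,0,0]'

```text
clock: 55.07
eef_pos: [0.4755, 0.3105, 0.0466]
orientation: [-0.001, -0.0, 1.0, 0.0]
wrist_force: [-2.5, 0.9, 0.9]
width: 0.003
finger_force: 0.8
```

send_rows --rotation '[[0,0,0],[0,0,0],[0,0,0],[0,0,0],[0,0,0],[0,0,0],[0,0,0],[0,0,0]]' --dp '[[-0.012,0,0],[-0.012,0,0],[-0.012,0,0],[-0.012,0,0],[-0.012,0,0],[-0.01,0,0],[0,0,0],[0,0,0]]' --gripper '[0,0,0,0,0,0,0,0]'

```text
clock: 55.73
eef_pos: [0.545, 0.3104, 0.0458]
orientation: [-0.001, -0.0, 1.0, -0.0]
wrist_force: [-0.1, -0.8, 0.9]
width: 0.003
finger_force: 0.0
```

```bash
python3 - <<'E'
from h import *
P,R,s=pose(); print(P,s['wrist_force'])
E
```

```text
[0.54501242 0.31038548 0.04576476] [-0.10946595 -0.77453423  0.94966668]
```

send_rows --rotation '[[0,0,0],[0,0,0],[0,0,0],[0,0,0],[0,0,0],[0,0,0]]' --dp '[[-0.003,0,0],[-0.003,0,0],[-0.003,0,0],[-0.003,0,0],[0,0,0],[0,0,0]]' --gripper '[0,0,0,0,0,0]'

```text
clock: 56.23
eef_pos: [0.5566, 0.3106, 0.0459]
orientation: [-0.001, -0.001, 1.0, -0.0]
wrist_force: [-0.3, 0.9, -0.2]
width: 0.006
finger_force: 0.0
```

send_rows --rotation '[[0,0,0],[0,0,0],[0,0,0],[0,0,0]]' --dp '[[-0.003,0,0],[-0.003,0,0],[0,0,0],[0,0,0]]' --gripper '[0,0,0,0]'

```text
clock: 56.57
eef_pos: [0.5628, 0.3106, 0.0459]
orientation: [-0.001, -0.001, 1.0, -0.0]
wrist_force: [-0.7, -0.0, -0.1]
width: 0.007
finger_force: 0.0
```

send_rows --rotation '[[0,0,0],[0,0,0],[0,0,0]]' --dp '[[-0.003,0,0],[0,0,0],[0,0,0]]' --gripper '[0,0,0]'

```text
clock: 56.82
eef_pos: [0.5634, 0.3106, 0.0458]
orientation: [-0.003, -0.001, 1.0, -0.0]
wrist_force: [-5.6, -1.3, 3.4]
width: 0.007
finger_force: 2.7
```

```bash
python3 - <<'E'
from h import *
P,R,s=pose(); print(P,s['wrist_force'])
t=grab('top');im=t['frame'][150:260,150:270]; 
for c in((245,1),): pass
h=cv2.cvtColor(t['frame'],cv2.COLOR_RGB2HSV); 
for u in (170,180,245,255):
    m=np.where(cv2.inRange(h[170:270,u:u+1],(100,120,40),(125,255,255)).ravel())[0]+170; print(u,(m.min(),m.max()) if len(m) else None, onz(t,u,m.min(),.088)[:2] if len(m) else '')
E
```

```text
[0.56338902 0.31060254 0.04583489] [-5.57653226 -1.3166269   3.39952798]
170 None 
180 None 
245 (np.int64(186), np.int64(193)) [0.62869627 0.18161701]
255 (np.int64(186), np.int64(193)) [0.62798928 0.15433717]
```

The push has stalled at 5.6 N with the front against the unit; one more small push, then back off and lift clear.

send_rows --rotation '[[0,0,0],[0,0,0],[0,0,0]]' --dp '[[-0.002,0,0],[0,0,0],[0,0,0]]' --gripper '[0,0,0]'

```text
clock: 57.12
eef_pos: [0.5634, 0.3106, 0.0458]
orientation: [-0.005, -0.001, 1.0, -0.001]
wrist_force: [-9.8, -0.9, 5.8]
width: 0.004
finger_force: 5.0
```

send_rows --rotation '[[0,0,0],[0,0,0],[0,0,0],[0,0,0],[0,0,0],[0,0,0],[0,0,0],[0,0,0],[0,0,0],[0,0,0],[0,0,0],[0,0,0]]' --dp '[[0.01,0,0],[0.02,0,0],[0.03,0,0],[0.03,0,0],[0.03,0,-0.02],[0.02,0,-0.03],[0,0,-0.03],[0,0,-0.03],[0,0,-0.03],[0,0,0],[0,0,0],[0,0,0]]' --gripper '[0,0,0,0,0,0,0,0,0,0,0,0]'

```text
clock: 58.12
eef_pos: [0.4274, 0.3103, 0.1854]
orientation: [-0.001, -0.001, 1.0, -0.0]
wrist_force: [-0.6, -0.2, 0.0]
width: 0.006
finger_force: 0.0
```

```bash
python3 - <<'E'
from h import *
P,R,s=pose(); print(P,s['wrist_force'],s['clock'])
t=grab('top'); f=grab('side')
a=cv2.resize(t['frame'][100:300,140:460],None,fx=1.6,fy=1.6,interpolation=cv2.INTER_CUBIC); b=cv2.resize(f['frame'][120:260,270:405],None,fx=2,fy=2,interpolation=cv2.INTER_CUBIC)
o=np.zeros((320,782,3),np.uint8); o[:a.shape[0],:512]=a; o[:b.shape[0],512:]=b
cv2.imwrite('pics/m3.png',cv2.cvtColor(o,cv2.COLOR_RGB2BGR))
E
```

```text
[0.42738198 0.31027107 0.18539486] [-0.58093628 -0.2089322   0.00300112] 58.1167
```

View pics/m3.png

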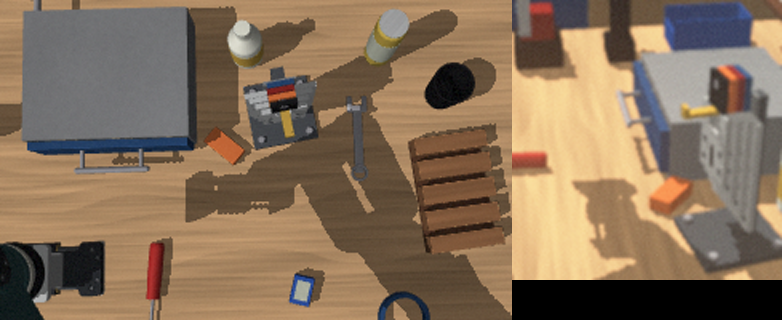

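The drawer is shut flush, all four jigs hang together at crop (285,95), the rack is empty, and the other items are where they were. Handing in.

```bash
python3 -c "
from plant import env
print(env.hand_in())"
```

```text
the job is handed in; nothing more can be done
None
```

I handed the job in at about 58 s of the 210 s: all four jigs hang on the hook from A to D, pushed back against the plate, and the three screw boxes are in the shut drawer; the hand-in call gave no verdict.

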